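# Free a seized extruder plunger and leave it to drain

### The job

The plunger of the small clay extruder is seized in its barrel: a straight pull would only lift the barrel off its stand, but twisting the handle back and forth during a gentle pull works it loose, so draw it right out that way while the barrel stays down on its stand. Stand the plunger upright on the bare bench and let go of it, then take it again and lay it in both saddles of the sloping draining rack, handle end high and foot against the toe board. Leave the ring cutter, the stamp and the glaze pot where they are.

Things in the scene. Friction and masses are not known exactly. Their poses are not given: they have to be found in the camera images.
- stand: plywood board 96 (x) x 120 (y) x 14 mm screwed to the bench, two steel pins at y = +-42 mm rising to 42 mm above the bench. Origin: centre of its underside, z up. The steel extruder barrel (foot plate 64 x 106 x 8 mm, body 64 mm wide) rests on it; the pins keep it from turning or shifting, but only its weight (about 13 N) holds it down.
- barrel (a joint): how far the barrel is lifted off its stand, m: 0 seated, at most 0.03; it falls back by its weight. Keep it below 0.006. The seized packing resists sliding of the shank with 18 to 30 N in all, against whichever way its surface slides: a straight pull meets all of it, but while the shank turns only a share resists the pull. Rise at most about 4 mm per radian turned; turning takes 0.2 to 0.4 N m.
- barrel_mouth (a point): centre of the round mouth at the top of the barrel, 62 mm above the stand's top (76 mm above the bench). The bore is vertical and 28 mm deep from here; the packing that grips the shank sits 12 to 22 mm below the mouth, so the plunger comes free once raised 16 to 18 mm and is wholly out when raised 28 mm.
- plunger: the plunger: round metal shank 24 mm thick, 78 mm long, with a wooden cross handle on top, 44 mm (plunger's y) x 12 mm (x) x 18 mm high; 96 mm in all, about 0.16 kg. Origin: centre of the flat foot; z runs up the shank to the handle, whose middle is at z = 87 mm. It starts upright with its foot on the bottom of the bore. It can stand on its foot.
- plunger_foot (a point): centre of the plunger's flat foot (the plunger's origin)
- plunger_neck (a point): centre of the shank's upper end, under the handle, 78 mm from the foot
- rack: wooden draining rack fixed to the bench: base board 116 (x, from -56 to +60) x 70 x 10 mm, and two V saddles that carry the shank sloping 40 degrees: foot low at the -x end against a toe board, handle high toward +x. The saddles bear 0 to 8 and 64 to 72 mm from the foot; fingers fit between. Origin: centre of its underside, z up. The bench between stand and rack is bare and flat.
- rack_foot (a point): where the centre of the plunger's foot lies when it is home in the rack; 36 mm above the bench, 35 mm to the -x side of the rack's origin
- rack_neck (a point): where the plunger's neck point lies when it is home in the rack: 86 mm above the bench; the shank runs along the line from rack_foot to rack_neck. Turning of the plunger about its own axis does not matter.
- ring_cutter: bystander: round metal cutter ring, 56 mm wide, 20 mm high, loose; origin: centre of its underside
- stamp: bystander: small pale plaster stamp with a waist, 28 mm wide, 47 mm high, standing loose; origin: centre of its underside
- glaze_pot: bystander: small glaze pot with a dark screw lid, 57 mm wide, 63 mm high, standing loose; origin: centre of its underside

How it is judged:
By the outcome, as a careful person would: the job done as asked, in the order asked, and still so for the second after the job is handed in, with the robot touching nothing.
It also fails if it takes over 59 s, if anything falls off the work surface, if the arm or the gripper's body presses on something with over 40 N, if the wrist force passes 120 N, or if a joint passes its speed limit or range.

### The arm

A 7-joint arm with a two-finger parallel gripper is mounted at the origin on a cart in front of the work surface, level with it; the furniture and walls round the work are solid. World frame = base frame: x ahead of the robot, y to its left, z up, the work surface at z = 0. Lengths are in m, angles in rad, forces in N, time in s.
With the tool pointing down it reaches from about 0.4 to 0.85 m from the base axis. Payload 4.5 kg.
Tool frame: the origin (TCP) lies on the centre line of the jaws, within the pads' length; the fingertips stand 11 mm ahead of it and the grasp point (between the pads) lies 8 mm behind it; z points along the fingers, y is the line along which they close (so a half turn about z gives the same grasp; the last joint's range is limited). The gripper opens to 88 mm and grips with 3 to 60 N. Pads are 18 mm wide; open, the fingers measure 123 mm over their backs; the gripper's body (75 mm by 187 mm) begins 45 mm behind the grasp point.
Start: joints at [1.245, 0.689, -0.195, 1.565, 0.157, 0.902, -0.215], TCP at [0.22, -0.585, 0.25] pointing down, gripper open.
Joint ranges: [-3.01, 3.01], [-0.46, 2.08], [-1.47, 1.51], [0.13, 2.56], [-1, 4.14], [0.04, 2.09], [-2.66, 2.66]. Speed limits (rad/s): [2.57, 2.57, 3.14, 3.14, 3.14, 3.14, 3.14].

### API

Orientations are given as a unit quaternion [x, y, z, w].
In Python, from plant import * gives the robot as it stands. The module is installed in compiled form; this text tells all that it offers.
- The arm moves only by the tool send_rows, never from a script. Its argument "motion" is a list of rows, each an object of numbers: "x", "y", "z": the shift along the tool's x, y, z in cm; "rx", "ry", "rz": the turn, a rotation vector about the tool's x, y, z in rad; "jaw": the finger opening in cm, from 0 to 8.81. In form: [{"x": .., "y": .., "z": .., "rx": .., "ry": .., "rz": .., "jaw": ..}, ...]. A call has exactly 5 rows; each row shifts and turns the commanded pose from where the row before left it, along the tool's axes as they then stand; what a row does not reach is not made up. A row lasts 1/10 s, in which the tool goes at most 50 mm and 8.59 degrees, less where a joint would pass 70% of its speed; a pose out of reach is approached as far as the arm can. A call is refused whole if a number of a shift passes 5 or a number of a turn 0.15, either way. A call with a gripper value outside its range is refused whole. The fingers move at their own pace and stop on an object; "grip_force" is the grip in N (left out, the last holds). Time passes only in rows, so rows that do not move let the fingers close, or fill a call up. It gives the time, the measured TCP pose, the force, the opening and the grip force at its end, in the units of the state.
- get_state(): the state, without advancing time (a new reading comes with each control period).
- snapshot(name): name is "side" or "top"; returns a dict with "img" (480x640x3 uint8, red, green, blue), "vertical_fov" (degrees; the focal length in pixels is half the picture's height over the tangent of half this angle, whatever the lens; pixels are square), "cx", "cy" (the principal point, pixels), "extrinsics" (4x4, takes a point from camera to world coordinates). Camera axes: x right, y up, looking along -z (the intrinsics and any distortion apply to the point x, -y, -z); pixel columns grow to the right and rows downward; lengths in m; the calibration is good to about 2 mm. A picture is of the moment at which its call begins. There is no depth.
- finish_job(): hands the job in; it is judged then, once.
The state is a dict: "clock": time; "q": joint angles; "qd": joint speeds; "joint_torque": joint torques, N m; "tool_pos": TCP position; "eef_rot": TCP orientation; "contact_force": force on the tool from outside, world axes, zero at the start; "moment": the same for the moment, N m; "opening": opening from 0.0 (shut) to 1.0 (fully open); "finger_force": force on a finger pad.
Only numpy, scipy, OpenCV 4.12 (cv2) and the standard library are available. Lean on these libraries where they do the work, as an engineer would, in place of code of your own. Each camera call takes 0.05 s, during which the arm holds its last target. There are 200 camera calls.

## Working session

There is one attempt and no reset: what is moved stays moved. The work goes in short steps, Python scripts to look and compute and a tool call to move; the robot and the scene stay as the last step left them, time stands still between calls to the robot, and variables do not carry over. Pictures are saved under pics/ and viewed, at most 10 in all, crops included, and the job is handed in when it is done.

Besides the shell and the picture viewer there is one more tool, called after "Request:" as a command line: name --argument value ..., lists and objects as JSON in quotes. send_rows: Moves the arm, as the interface text tells. Its arguments: {"type":"object","properties":{"motion":{"type":"array"},"grip_force":{"type":"number"}},"required":["motion"]}

```bash
mkdir -p pics; python3 - <<'E'
from plant import *
import cv2,numpy as np
s=get_state();print({k:np.round(v,3) for k,v in s.items()})
for n in("side","top"):
    d=snapshot(n);cv2.imwrite(f"pics/{n}0.png",d["img"][:,:,::-1]);print(n,d["vertical_fov"],d["cx"],d["cy"],np.round(d["extrinsics"],4).tolist(),[k for k in d])
E
```

```text
{'clock': np.float64(0.0), 'q': array([ 1.245,  0.69 , -0.195,  1.566,  0.157,  0.903, -0.215]), 'qd': array([-0.001,  0.001,  0.001,  0.001, -0.   , -0.   , -0.001]), 'joint_torque': array([ 1.0000e-03, -5.2756e+01, -1.2670e+00, -1.5343e+01, -5.3000e-02,
        6.0000e-03,  0.0000e+00]), 'tool_pos': array([ 0.22 , -0.584,  0.249]), 'eef_rot': array([ 0.984,  0.179, -0.   , -0.001]), 'contact_force': array([-0.687,  0.039,  0.549]), 'moment': array([ 0.04 , -0.027, -0.01 ]), 'finger_force': np.float64(0.0), 'opening': np.float64(0.997)}
side 54.01691146448488 320.9626192718627 234.6773998930838 [[0.9795, 0.0619, -0.1915, 0.3666], [-0.1999, 0.4102, -0.8898, -0.7844], [0.0235, 0.9099, 0.4142, 0.4753], [0.0, 0.0, 0.0, 1.0]] ['img', 'vertical_fov', 'cx', 'cy', 'extrinsics']
top 47.346513836475104 319.6207901673955 240.79647409094784 [[0.012, 0.9823, -0.1869, 0.341], [-0.9995, 0.0064, -0.0302, -0.0128], [-0.0285, 0.1872, 0.9819, 1.138], [0.0, 0.0, 0.0, 1.0]] ['img', 'vertical_fov', 'cx', 'cy', 'extrinsics']
```

View pics/side0.png

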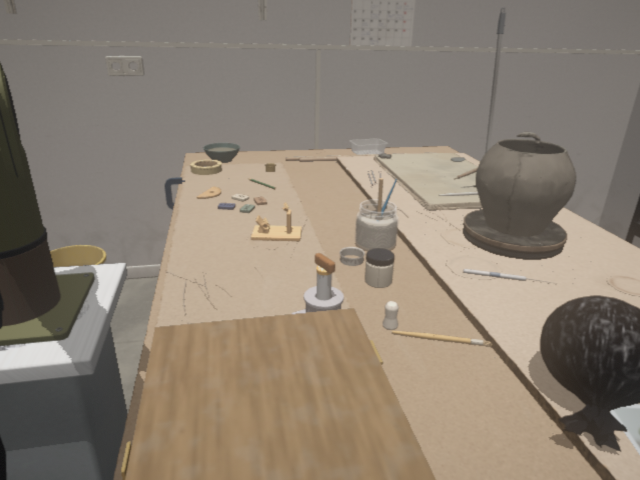

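View pics/top0.png

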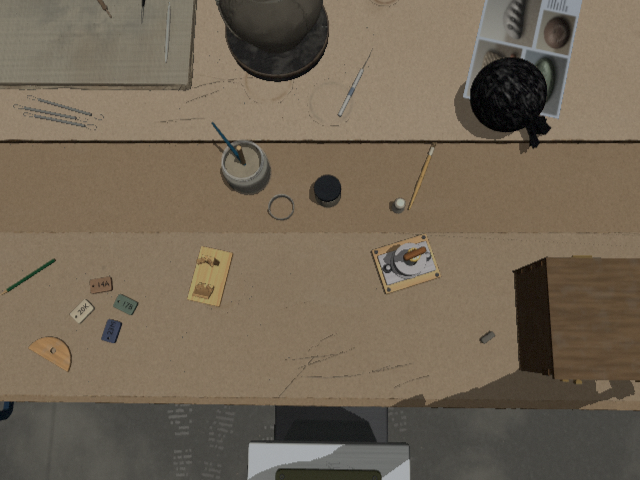

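The side view shows the extruder near (323,300) with its handle at (325,262), the rack at (277,232), the ring at (352,256), the pot at (379,267) and the stamp at (391,315). In the top view the stand is at (406,263) and the rack at (210,276). Next I'll enlarge crops of both.

```bash
cat > h.py <<'E'
import numpy as np,cv2
from plant import *
from scipy.spatial.transform import Rotation as R
def cam(n):
    d=snapshot(n);d["f"]=240/np.tan(np.radians(d["vertical_fov"])/2);return d
def ray(d,u,v):
    E=d["extrinsics"];r=E[:3,:3]@np.array([(u-d["cx"])/d["f"],-(v-d["cy"])/d["f"],-1]);return E[:3,3],r/np.linalg.norm(r)
def onz(d,u,v,z):
    o,r=ray(d,u,v);return np.round(o+r*(z-o[2])/r[2],4)
def pix(d,p):
    E=d["extrinsics"];c=E[:3,:3].T@(np.array(p)-E[:3,3]);return np.round([d["cx"]-d["f"]*c[0]/c[2],d["cy"]+d["f"]*c[1]/c[2]],1)
def tri(d1,p1,d2,p2):
    a,r=ray(d1,*p1);b,s=ray(d2,*p2);A=np.stack([r,-s],1);t=np.linalg.lstsq(A,b-a,rcond=None)[0]
    return np.round((a+r*t[0]+b+s*t[1])/2,4),np.linalg.norm(a+r*t[0]-b-s*t[1])
E
python3 - <<'E'
from h import *
t=cam("top");s=cam("side")
def crop(d,x,y,w,h,k):return cv2.resize(d["img"][y:y+h,x:x+w,::-1],None,fx=k,fy=k,interpolation=cv2.INTER_CUBIC)
a=np.hstack([crop(t,365,225,80,75,5),crop(t,175,235,80,75,5)])
cv2.imwrite("pics/topc.png",a)
b=np.hstack([crop(s,280,245,80,100,5),crop(s,240,190,80,100,5)])
cv2.imwrite("pics/sidec.png",b)
for p in[(406,263),(210,276),(281,207),(327,190),(400,205),(548,258),(548,380),(515,270),(520,374)]:print(p,onz(t,*p,0),onz(t,*p,.3))
print(pix(s,[.22,-.585,.25]),pix(t,[.22,-.585,.25]),pix(t,[0,0,0]),tri(t,(548,258),s,(352,310)))
E
```

```text
(406, 263) [ 0.5116 -0.1591  0.    ] [ 0.4666 -0.1205  0.3   ]
(210, 276) [0.4808 0.252  0.    ] [0.4439 0.1822 0.3   ]
(281, 207) [0.631 0.106 0.   ] [0.5545 0.0747 0.3   ]
(327, 190) [0.6692 0.0076 0.    ] [0.5826 0.0022 0.3   ]
(400, 205) [ 0.6366 -0.1485  0.    ] [ 0.5586 -0.1127  0.3   ]
(548, 258) [ 0.5244 -0.4533  0.    ] [ 0.476  -0.3372  0.3   ]
(548, 380) [ 0.2778 -0.4372  0.    ] [ 0.2945 -0.3254  0.3   ]
(515, 270) [ 0.4986 -0.384   0.    ] [ 0.4571 -0.2862  0.3   ]
(520, 374) [ 0.2887 -0.3825  0.    ] [ 0.3025 -0.2851  0.3   ]
[-45.3 491.4] [711.6 430.8] [327.7 525.4] (array([ 0.4915, -0.3774,  0.1953]), np.float64(0.0027029613394492905))
```

View pics/topc.png

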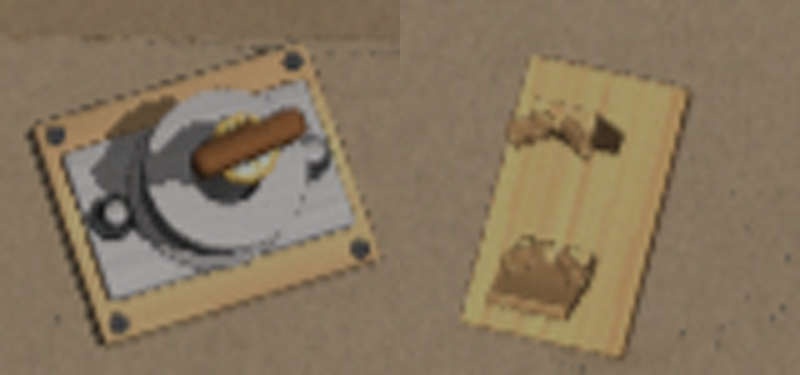

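View pics/sidec.png

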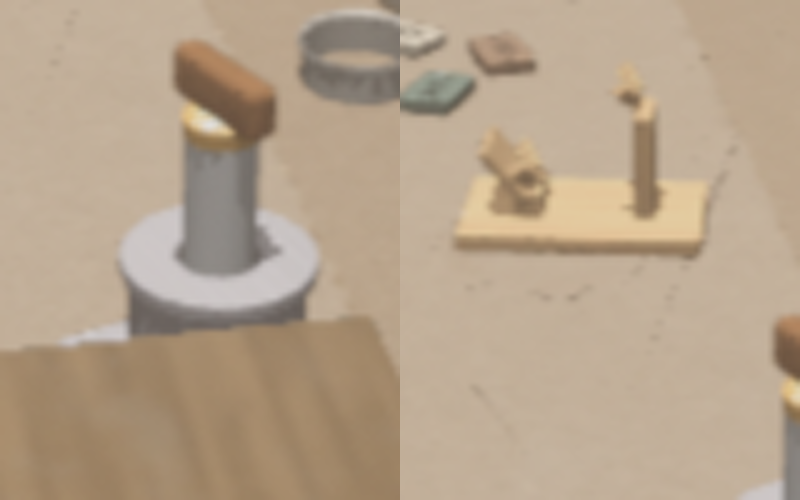

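The top crop gives sharp stand and rack board corners, and the handle runs from (200,160) to (300,125) in the crop. The side crop shows the rack with its toe board at the robot end and the tall saddle farther out. The front box corner is at about (0.49, -0.38, 0.195). I'll compute the poses now.

```bash
python3 - <<'E'
from h import *
t=cam("top");s=cam("side")
def rect(pts,z,off):
    P=np.array([onz(t,off[0]+u/5,off[1]+v/5,z)[:2] for u,v in pts]);print(np.round(P,4).tolist(),"c",P.mean(0),"sides",np.linalg.norm(np.roll(P,-1,0)-P,axis=1))
    return P
P=rect([(35,123),(300,42),(378,262),(103,345)],.014,(365,225))
d=(P[0]+P[1]-P[2]-P[3]);print("stand x yaw",np.degrees(np.arctan2(d[1],d[0])))
Q=rect([(533,55),(690,90),(620,355),(463,322)],.010,(175-80,235))
d=(Q[0]+Q[1]-Q[2]-Q[3]);d/=np.linalg.norm(d);yr=np.arctan2(d[1],d[0]);c=Q.mean(0)-d*.002
print("rack yaw",np.degrees(yr),"origin",c,"foot",c-.035*d,"neck",c+(.078*np.cos(np.radians(40))-.035)*d)
# handle: top centre (z=.144) in top view crop ~ (250,140)
A=onz(t,365+202/5,225+158/5,.138);B=onz(t,365+300/5,225+120/5,.138);print("handle ends",A,B,(A+B)/2,np.linalg.norm(A-B),np.degrees(np.arctan2(-(A-B)[0],(A-B)[1])))
print("tri",tri(t,(365+252/5,225+140/5),s,(280+224/5,245+88/5)))
print("mouth pix", pix(s,np.r_[P.mean(0),.076])-[280,245],pix(t,np.r_[P.mean(0),.076])-[365,225])
# brushes
print("brush",tri(t,(213,123),s,(396,180)))
F=np.r_[c-.035*d,.036];N=np.r_[c+(.078*np.cos(np.radians(40))-.035)*d,.086]
for p in(F,N):print(pix(s,p),(pix(s,p)-[240,190])*5+[400,0],(pix(t,p)-[175,235])*5+[400,0])
E
```

```text
[[0.5371, -0.0874], [0.5721, -0.1978], [0.4802, -0.2275], [0.4451, -0.1146]] c [ 0.508625 -0.156825] sides [0.1158152  0.09658002 0.11823037 0.09593665]
stand x yaw 17.19244844504756
[[0.543, 0.2706], [0.5285, 0.2035], [0.4175, 0.2279], [0.4304, 0.2939]] c [0.47985  0.248975] sides [0.06864882 0.11365016 0.06724887 0.11498543]
rack yaw -12.04224835838751 origin [0.47789401 0.24939227] foot [0.44366422 0.25669442] neck [0.5021008 0.2442283]
handle ends [ 0.5028 -0.1405  0.138 ] [ 0.5173 -0.1767  0.138 ] [ 0.51005 -0.1586   0.138  ] 0.038996025438498186 21.828693188819543
tri (array([ 0.5091, -0.159 ,  0.1366]), np.float64(0.00147438982908048))
mouth pix [43.6 50.6] [44.8 33.8]
brush (array([0.7648, 0.23  , 0.1341]), np.float64(0.0015490278766023171))
[261.  221.2] [505. 156.] [539. 285.]
[285.9 202.2] [629.5  61. ] [548.  123.5]
```

Request:
send_rows --motion '[{"x": 2.5,"y": -1.8},{"x": 3.6,"y": -2.6},{"x": 3.6,"y": -2.6},{"x": 3.6,"y": -2.6},{"x": 3.6,"y": -2.6}]'

```text
schema error: expected keys x, y, z, rx, ry, rz, jaw
```

Request:
send_rows --motion '[{"x": 3.6,"y": -2.5},{"x": 3.6,"y": -2.5},{"x": 3.6,"y": -2.5},{"x": 3.6,"y": -2.5},{"x": 3.6,"y": -2.5}]'

```text
schema error: expected keys x, y, z, rx, ry, rz, jaw
```

Request:
send_rows --motion '[{"x": 3.6,"y": -2.5},{"x": 2.0,"y": -1.5},{"z": 1},{},{}]'

```text
schema error: expected keys x, y, z, rx, ry, rz, jaw
```

```bash
cat > st.py <<'E'
from h import *
def st(tgt=None):
    s=get_state();M=R.from_quat(s["eef_rot"]).as_matrix();p=s["tool_pos"]
    print("t%.2f"%s["clock"],"p",np.round(p,4),"yaw %.1f"%np.degrees(np.arctan2(M[1,0],M[0,0])),"z",np.round(M[:,2],3),"y",np.round(M[:,1],3),"op %.1fmm"%(s["opening"]*88.1),"f",np.round(s["contact_force"],1),"m",np.round(s["moment"],2),"q",np.round(s["q"],2),"ff %.1f"%s["finger_force"])
    if tgt is not None:print("tool shift cm",np.round(M.T@(np.array(tgt)-p)*100,2))
    return s,M
E
python3 - <<'E'
from st import *
st([.5095,-.1585,.137])
E
```

```text
t0.30 p [ 0.22   -0.5848  0.2495] yaw 20.6 z [-0.  0. -1.] y [ 0.352 -0.936 -0.   ] op 88.0mm f [ 0.1 -0.7 -0.1] m [ 0.03 -0.01 -0.01] q [ 1.24  0.69 -0.19  1.57  0.16  0.9  -0.22] ff 0.0
tool shift cm [ 42.11 -29.7   11.26]
```

Request:
send_rows --motion '[{"x": 2.5,"y": -1.8,"z": 0,"rx": 0,"ry": 0,"rz": 0,"jaw": 8.8},{"x": 3.6,"y": -2.6,"z": 0,"rx": 0,"ry": 0,"rz": 0,"jaw": 8.8},{"x": 3.6,"y": -2.6,"z": 0,"rx": 0,"ry": 0,"rz": 0,"jaw": 8.8},{"x": 3.6,"y": -2.6,"z": 0,"rx": 0,"ry": 0,"rz": 0,"jaw": 8.8},{"x": 3.6,"y": -2.6,"z": 0,"rx": 0,"ry": 0,"rz": 0,"jaw": 8.8}]'

```text
clock: 0.8
tool_pos: [0.3361, -0.4098, 0.2499]
eef_rot: [0.984, 0.179, 0.0, 0.0]
contact_force: [0.6, -0.0, -0.3]
opening: 1.003
finger_force: 0.0
```

Request:
send_rows --motion '[{"x": 3.6,"y": -2.5,"z": 0,"rx": 0,"ry": 0,"rz": 0,"jaw": 8.8},{"x": 3.6,"y": -2.5,"z": 0,"rx": 0,"ry": 0,"rz": 0,"jaw": 8.8},{"x": 3.6,"y": -2.5,"z": 0,"rx": 0,"ry": 0,"rz": 0,"jaw": 8.8},{"x": 3.6,"y": -2.5,"z": 0,"rx": 0,"ry": 0,"rz": 0,"jaw": 8.8},{"x": 3.6,"y": -2.5,"z": 0,"rx": 0,"ry": 0,"rz": 0,"jaw": 8.8}]'

```text
clock: 1.3
tool_pos: [0.4607, -0.2294, 0.2499]
eef_rot: [0.984, 0.179, 0.0, 0.0]
contact_force: [0.5, -1.2, -0.6]
opening: 1.001
finger_force: 0.0
```

Request:
send_rows --motion '[{"x": 3.6,"y": -2.5,"z": 0,"rx": 0,"ry": 0,"rz": 0,"jaw": 8.8},{"x": 2.0,"y": -1.5,"z": 0,"rx": 0,"ry": 0,"rz": 0,"jaw": 8.8},{"x": 0,"y": 0,"z": 1,"rx": 0,"ry": 0,"rz": 0,"jaw": 8.8},{"x": 0,"y": 0,"z": 0,"rx": 0,"ry": 0,"rz": 0,"jaw": 8.8},{"x": 0,"y": 0,"z": 0,"rx": 0,"ry": 0,"rz": 0,"jaw": 8.8}]'

```text
clock: 1.8
tool_pos: [0.4968, -0.1754, 0.2393]
eef_rot: [0.984, 0.178, -0.001, 0.0]
contact_force: [-0.0, 0.4, -0.1]
opening: 1.0
finger_force: 0.0
```

```bash
python3 - <<'E'
from st import *
st([.5095,-.1585,.137])
d=cam("side");cv2.imwrite("pics/s1.png",d["img"][100:400,200:500,::-1].repeat(2,0).repeat(2,1))
E
```

```text
t1.80 p [ 0.4968 -0.1754  0.2393] yaw 20.5 z [-0.002 -0.001 -1.   ] y [ 0.35  -0.937  0.   ] op 88.1mm f [-0.   0.4 -0.1] m [-0.01  0.   -0.  ] q [ 0.34  0.57 -0.14  1.87  0.12  0.7  -1.08] ff 0.0
tool shift cm [ 1.8  -1.14 10.23]
```

View pics/s1.png

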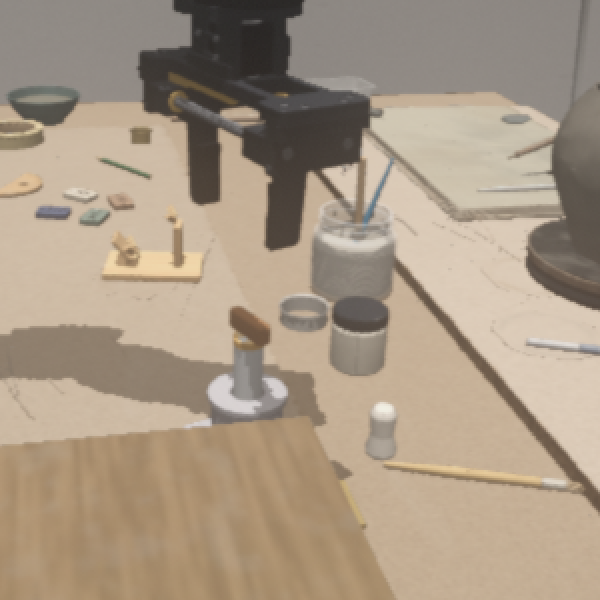

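The side view shows both fingers above the plunger, with the finger line parallel to the handle at (250,325). I'll descend and grip across the handle's ends.

Request:
send_rows --motion '[{"x": 0.9,"y": -0.6,"z": 1.5,"rx": 0,"ry": 0,"rz": 0,"jaw": 8.8},{"x": 0.9,"y": -0.5,"z": 2.5,"rx": 0,"ry": 0,"rz": 0,"jaw": 8.8},{"x": 0,"y": 0,"z": 2.5,"rx": 0,"ry": 0,"rz": 0,"jaw": 8.8},{"x": 0,"y": 0,"z": 2.2,"rx": 0,"ry": 0,"rz": 0,"jaw": 8.8},{"x": 0,"y": 0,"z": 1.5,"rx": 0,"ry": 0,"rz": 0,"jaw": 8.8}]'

```text
clock: 2.35
tool_pos: [0.51, -0.1587, 0.1366]
eef_rot: [0.984, 0.178, -0.001, 0.0]
contact_force: [0.5, 0.6, 0.2]
opening: 0.999
finger_force: 0.0
```

Request:
send_rows --grip_force 15 --motion '[{"x": 0,"y": 0,"z": 0,"rx": 0,"ry": 0,"rz": 0,"jaw": 7},{"x": 0,"y": 0,"z": 0,"rx": 0,"ry": 0,"rz": 0,"jaw": 5},{"x": 0,"y": 0,"z": 0,"rx": 0,"ry": 0,"rz": 0,"jaw": 4},{"x": 0,"y": 0,"z": 0,"rx": 0,"ry": 0,"rz": 0,"jaw": 3},{"x": 0,"y": 0,"z": 0,"rx": 0,"ry": 0,"rz": 0,"jaw": 3}]'

```text
clock: 2.85
tool_pos: [0.5114, -0.1574, 0.1385]
eef_rot: [0.984, 0.179, 0.001, 0.0]
contact_force: [0.6, -0.0, -0.1]
opening: 0.57
finger_force: 0.0
```

```bash
python3 - <<'E'
from st import *
st([.5095,-.1585,.137])
for n,(x,y) in dict(side=(260,210),top=(365,200)).items():
    d=cam(n);cv2.imwrite(f"pics/{n}2.png",cv2.resize(d["img"][y:y+100,x:x+100,::-1],None,fx=4,fy=4,interpolation=cv2.INTER_CUBIC))
a=np.hstack([cv2.imread(f"pics/{n}2.png") for n in("side","top")]);cv2.imwrite("pics/g2.png",a)
E
```

```text
t2.85 p [ 0.5114 -0.1574  0.1385] yaw 20.6 z [ 0.001 -0.    -1.   ] y [ 0.352 -0.936  0.001] op 50.2mm f [ 0.6 -0.  -0.1] m [ 0.05  0.01 -0.  ] q [ 0.28  0.74 -0.1   1.94  0.16  0.47 -1.15] ff 0.0
tool shift cm [-0.22  0.04  0.15]
```

View pics/g2.png

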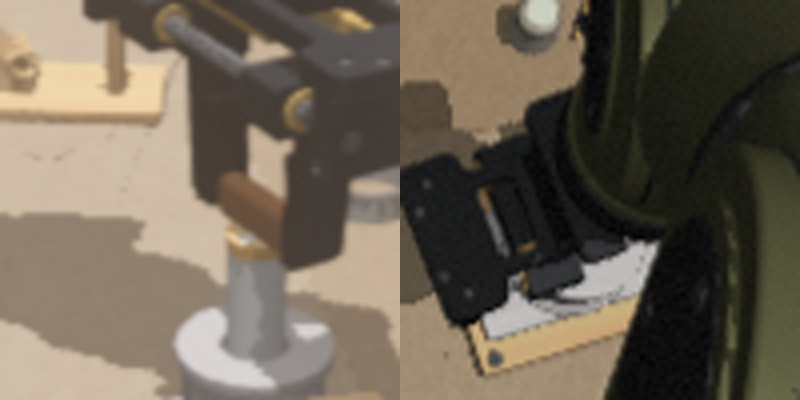

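The handle at (250,210) in the left crop sits between the fingers, which are still closing. I'll close to full force and then try a small twist.

Request:
send_rows --grip_force 55 --motion '[{"x": 0,"y": 0,"z": 0,"rx": 0,"ry": 0,"rz": 0,"jaw": 3},{"x": 0,"y": 0,"z": 0,"rx": 0,"ry": 0,"rz": 0,"jaw": 3},{"x": 0,"y": 0,"z": 0,"rx": 0,"ry": 0,"rz": 0,"jaw": 3},{"x": 0,"y": 0,"z": 0,"rx": 0,"ry": 0,"rz": 0,"jaw": 3},{"x": 0,"y": 0,"z": 0,"rx": 0,"ry": 0,"rz": 0,"jaw": 3}]'

```text
clock: 3.45
tool_pos: [0.5114, -0.1572, 0.1382]
eef_rot: [0.984, 0.179, 0.0, 0.0]
contact_force: [-0.4, 0.2, 5.5]
opening: 0.491
finger_force: 55.0
```

Request:
send_rows --motion '[{"x": 0,"y": 0,"z": 0,"rx": 0,"ry": 0,"rz": 0.05,"jaw": 3},{"x": 0,"y": 0,"z": 0,"rx": 0,"ry": 0,"rz": 0.1,"jaw": 3},{"x": 0,"y": 0,"z": -0.03,"rx": 0,"ry": 0,"rz": 0.1,"jaw": 3},{"x": 0,"y": 0,"z": -0.03,"rx": 0,"ry": 0,"rz": 0.1,"jaw": 3},{"x": 0,"y": 0,"z": -0.03,"rx": 0,"ry": 0,"rz": 0.1,"jaw": 3}]'

```text
clock: 3.95
tool_pos: [0.5111, -0.1579, 0.1384]
eef_rot: [0.999, -0.047, 0.0, 0.001]
contact_force: [0.3, -2.0, -2.7]
opening: 0.493
finger_force: 55.0
```

```bash
python3 - <<'E'
from st import *
st()
E
```

```text
t3.95 p [ 0.5111 -0.1579  0.1384] yaw -5.4 z [ 0.    -0.001 -1.   ] y [-0.094 -0.996  0.001] op 43.5mm f [ 0.3 -2.  -2.7] m [-0.49 -0.16  0.29] q [ 0.21  0.74  0.01  1.94 -0.01  0.46 -1.44] ff 55.0
```

Request:
send_rows --motion '[{"x": 0,"y": 0,"z": 0,"rx": 0,"ry": 0,"rz": -0.14,"jaw": 3},{"x": 0,"y": 0,"z": -0.04,"rx": 0,"ry": 0,"rz": -0.14,"jaw": 3},{"x": 0,"y": 0,"z": -0.04,"rx": 0,"ry": 0,"rz": -0.14,"jaw": 3},{"x": 0,"y": 0,"z": -0.04,"rx": 0,"ry": 0,"rz": -0.14,"jaw": 3},{"x": 0,"y": 0,"z": -0.04,"rx": 0,"ry": 0,"rz": -0.14,"jaw": 3}]'

```text
clock: 4.45
tool_pos: [0.5107, -0.157, 0.1395]
eef_rot: [0.953, 0.302, -0.0, -0.0]
contact_force: [-0.7, 1.1, -5.0]
opening: 0.491
finger_force: 55.0
```

Request:
send_rows --motion '[{"x": 0,"y": 0,"z": 0,"rx": 0,"ry": 0,"rz": 0.14,"jaw": 3},{"x": 0,"y": 0,"z": -0.04,"rx": 0,"ry": 0,"rz": 0.14,"jaw": 3},{"x": 0,"y": 0,"z": -0.04,"rx": 0,"ry": 0,"rz": 0.14,"jaw": 3},{"x": 0,"y": 0,"z": -0.04,"rx": 0,"ry": 0,"rz": 0.14,"jaw": 3},{"x": 0,"y": 0,"z": -0.04,"rx": 0,"ry": 0,"rz": 0.14,"jaw": 3}]'

```text
clock: 4.95
tool_pos: [0.5109, -0.1579, 0.141]
eef_rot: [0.999, -0.048, -0.0, 0.001]
contact_force: [1.3, -2.3, -6.2]
opening: 0.489
finger_force: 55.0
```

```bash
python3 - <<'E'
from st import *
st()
d=cam("side");cv2.imwrite("pics/s3.png",d["img"][245:345,280:380,::-1]);a=cv2.imread("pics/s3.png");print(a.shape)
E
```

```text
t4.95 p [ 0.5109 -0.1579  0.141 ] yaw -5.5 z [-0.001 -0.001 -1.   ] y [-0.095 -0.995  0.001] op 43.1mm f [ 1.3 -2.3 -6.2] m [-0.6  -0.24  0.21] q [ 0.21  0.74  0.01  1.94 -0.01  0.46 -1.44] ff 55.0
(100, 100, 3)
```

Request:
send_rows --motion '[{"x": 0,"y": 0,"z": 0,"rx": 0,"ry": 0,"rz": -0.14,"jaw": 3},{"x": 0,"y": 0,"z": -0.04,"rx": 0,"ry": 0,"rz": -0.14,"jaw": 3},{"x": 0,"y": 0,"z": -0.04,"rx": 0,"ry": 0,"rz": -0.14,"jaw": 3},{"x": 0,"y": 0,"z": -0.04,"rx": 0,"ry": 0,"rz": -0.14,"jaw": 3},{"x": 0,"y": 0,"z": -0.04,"rx": 0,"ry": 0,"rz": -0.14,"jaw": 3}]'

```text
clock: 5.5
tool_pos: [0.5107, -0.157, 0.1427]
eef_rot: [0.953, 0.304, -0.0, -0.0]
contact_force: [-0.2, 0.1, -6.4]
opening: 0.488
finger_force: 55.0
```

Request:
send_rows --motion '[{"x": 0,"y": 0,"z": 0,"rx": 0,"ry": 0,"rz": 0.14,"jaw": 3},{"x": 0,"y": 0,"z": -0.04,"rx": 0,"ry": 0,"rz": 0.14,"jaw": 3},{"x": 0,"y": 0,"z": -0.04,"rx": 0,"ry": 0,"rz": 0.14,"jaw": 3},{"x": 0,"y": 0,"z": -0.04,"rx": 0,"ry": 0,"rz": 0.14,"jaw": 3},{"x": 0,"y": 0,"z": -0.04,"rx": 0,"ry": 0,"rz": 0.14,"jaw": 3}]'

```text
clock: 6.0
tool_pos: [0.5109, -0.1579, 0.1444]
eef_rot: [0.999, -0.046, -0.0, 0.001]
contact_force: [1.1, -2.7, -7.5]
opening: 0.487
finger_force: 55.0
```

Request:
send_rows --motion '[{"x": 0,"y": 0,"z": 0,"rx": 0,"ry": 0,"rz": -0.14,"jaw": 3},{"x": 0,"y": 0,"z": -0.04,"rx": 0,"ry": 0,"rz": -0.14,"jaw": 3},{"x": 0,"y": 0,"z": -0.04,"rx": 0,"ry": 0,"rz": -0.14,"jaw": 3},{"x": 0,"y": 0,"z": -0.04,"rx": 0,"ry": 0,"rz": -0.14,"jaw": 3},{"x": 0,"y": 0,"z": -0.04,"rx": 0,"ry": 0,"rz": -0.14,"jaw": 3}]'

```text
clock: 6.5
tool_pos: [0.5107, -0.157, 0.1459]
eef_rot: [0.953, 0.304, -0.0, -0.0]
contact_force: [-0.1, 0.9, -5.7]
opening: 0.494
finger_force: 55.0
```

Request:
send_rows --motion '[{"x": 0,"y": 0,"z": 0,"rx": 0,"ry": 0,"rz": 0.14,"jaw": 3},{"x": 0,"y": 0,"z": -0.04,"rx": 0,"ry": 0,"rz": 0.14,"jaw": 3},{"x": 0,"y": 0,"z": -0.04,"rx": 0,"ry": 0,"rz": 0.14,"jaw": 3},{"x": 0,"y": 0,"z": -0.04,"rx": 0,"ry": 0,"rz": 0.14,"jaw": 3},{"x": 0,"y": 0,"z": -0.04,"rx": 0,"ry": 0,"rz": 0.14,"jaw": 3}]'

```text
clock: 7.0
tool_pos: [0.5109, -0.1579, 0.1476]
eef_rot: [0.999, -0.046, -0.0, 0.001]
contact_force: [0.4, -1.6, -7.4]
opening: 0.489
finger_force: 55.0
```

```bash
python3 - <<'E'
from st import *
st()
d=cam("side");a=np.hstack([cv2.imread("pics/s3.png"),d["img"][245:345,280:380,::-1]]);cv2.imwrite("pics/s4.png",cv2.resize(a,None,fx=4,fy=4,interpolation=cv2.INTER_CUBIC))
E
```

```text
t7.00 p [ 0.5109 -0.1579  0.1476] yaw -5.3 z [-0.    -0.001 -1.   ] y [-0.093 -0.996  0.001] op 43.1mm f [ 0.4 -1.6 -7.4] m [-0.64 -0.25  0.21] q [ 0.21  0.73  0.01  1.94 -0.01  0.48 -1.44] ff 55.0
```

View pics/s4.png

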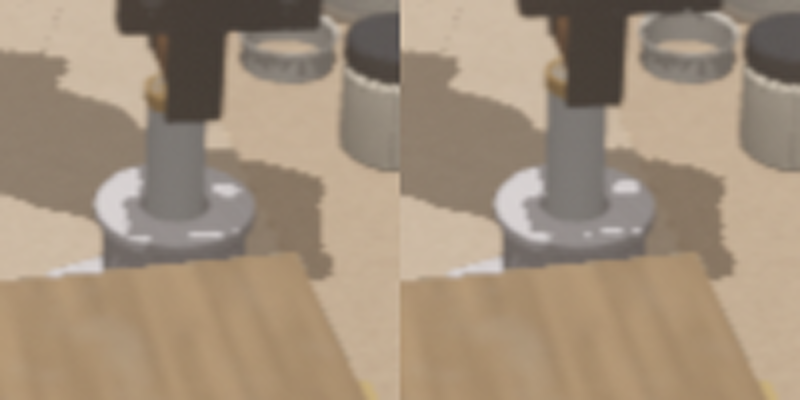

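The barrel rim stays at the same pixels (row 200) while the gold ring rises from (155,90) to (555,75), so the plunger is coming up and the barrel is staying down. I'll continue.

Request:
send_rows --motion '[{"x": 0,"y": 0,"z": 0,"rx": 0,"ry": 0,"rz": -0.14,"jaw": 3},{"x": 0,"y": 0,"z": -0.04,"rx": 0,"ry": 0,"rz": -0.14,"jaw": 3},{"x": 0,"y": 0,"z": -0.04,"rx": 0,"ry": 0,"rz": -0.14,"jaw": 3},{"x": 0,"y": 0,"z": -0.04,"rx": 0,"ry": 0,"rz": -0.14,"jaw": 3},{"x": 0,"y": 0,"z": -0.04,"rx": 0,"ry": 0,"rz": -0.14,"jaw": 3}]'

```text
clock: 7.55
tool_pos: [0.5107, -0.157, 0.1493]
eef_rot: [0.952, 0.305, -0.0, -0.0]
contact_force: [-0.3, 0.9, -6.6]
opening: 0.492
finger_force: 55.0
```

Request:
send_rows --motion '[{"x": 0,"y": 0,"z": 0,"rx": 0,"ry": 0,"rz": 0.14,"jaw": 3},{"x": 0,"y": 0,"z": -0.04,"rx": 0,"ry": 0,"rz": 0.14,"jaw": 3},{"x": 0,"y": 0,"z": -0.04,"rx": 0,"ry": 0,"rz": 0.14,"jaw": 3},{"x": 0,"y": 0,"z": -0.04,"rx": 0,"ry": 0,"rz": 0.14,"jaw": 3},{"x": 0,"y": 0,"z": -0.04,"rx": 0,"ry": 0,"rz": 0.14,"jaw": 3}]'

```text
clock: 8.05
tool_pos: [0.5109, -0.1578, 0.151]
eef_rot: [0.999, -0.045, -0.0, 0.001]
contact_force: [1.4, -2.3, -6.9]
opening: 0.49
finger_force: 55.0
```

Request:
send_rows --motion '[{"x": 0,"y": 0,"z": 0,"rx": 0,"ry": 0,"rz": -0.14,"jaw": 3},{"x": 0,"y": 0,"z": -0.04,"rx": 0,"ry": 0,"rz": -0.14,"jaw": 3},{"x": 0,"y": 0,"z": -0.04,"rx": 0,"ry": 0,"rz": -0.14,"jaw": 3},{"x": 0,"y": 0,"z": -0.04,"rx": 0,"ry": 0,"rz": -0.14,"jaw": 3},{"x": 0,"y": 0,"z": -0.04,"rx": 0,"ry": 0,"rz": -0.14,"jaw": 3}]'

```text
clock: 8.55
tool_pos: [0.5108, -0.157, 0.1525]
eef_rot: [0.952, 0.305, -0.0, -0.0]
contact_force: [1.4, 0.8, -6.5]
opening: 0.491
finger_force: 55.0
```

Request:
send_rows --motion '[{"x": 0,"y": 0,"z": 0,"rx": 0,"ry": 0,"rz": 0.14,"jaw": 3},{"x": 0,"y": 0,"z": -0.04,"rx": 0,"ry": 0,"rz": 0.14,"jaw": 3},{"x": 0,"y": 0,"z": -0.04,"rx": 0,"ry": 0,"rz": 0.14,"jaw": 3},{"x": 0,"y": 0,"z": -0.04,"rx": 0,"ry": 0,"rz": 0.14,"jaw": 3},{"x": 0,"y": 0,"z": -0.04,"rx": 0,"ry": 0,"rz": 0.14,"jaw": 3}]'

```text
clock: 9.05
tool_pos: [0.5108, -0.157, 0.1545]
eef_rot: [0.999, -0.046, -0.0, -0.0]
contact_force: [-0.3, -0.7, -1.4]
opening: 0.49
finger_force: 55.0
```

Request:
send_rows --motion '[{"x": 0,"y": 0,"z": 0,"rx": 0,"ry": 0,"rz": -0.14,"jaw": 3},{"x": 0,"y": 0,"z": -0.04,"rx": 0,"ry": 0,"rz": -0.14,"jaw": 3},{"x": 0,"y": 0,"z": -0.04,"rx": 0,"ry": 0,"rz": -0.14,"jaw": 3},{"x": 0,"y": 0,"z": -0.04,"rx": 0,"ry": 0,"rz": -0.14,"jaw": 3},{"x": 0,"y": 0,"z": -0.04,"rx": 0,"ry": 0,"rz": -0.14,"jaw": 3}]'

```text
clock: 9.55
tool_pos: [0.5108, -0.1569, 0.1561]
eef_rot: [0.952, 0.305, -0.0, -0.0]
contact_force: [0.4, 0.2, -0.5]
opening: 0.488
finger_force: 55.0
```

Request:
send_rows --motion '[{"x": 0,"y": 0,"z": 0,"rx": 0,"ry": 0,"rz": 0.14,"jaw": 3},{"x": 0,"y": 0,"z": -0.04,"rx": 0,"ry": 0,"rz": 0.14,"jaw": 3},{"x": 0,"y": 0,"z": -0.04,"rx": 0,"ry": 0,"rz": 0.14,"jaw": 3},{"x": 0,"y": 0,"z": -0.04,"rx": 0,"ry": 0,"rz": 0.14,"jaw": 3},{"x": 0,"y": 0,"z": -0.04,"rx": 0,"ry": 0,"rz": 0.14,"jaw": 3}]'

```text
clock: 10.05
tool_pos: [0.5108, -0.1571, 0.1577]
eef_rot: [0.999, -0.046, -0.0, -0.0]
contact_force: [1.0, -0.7, -1.8]
opening: 0.49
finger_force: 55.0
```

```bash
python3 - <<'E'
from st import *
st()
E
```

```text
t10.05 p [ 0.5108 -0.1571  0.1577] yaw -5.2 z [-0.  0. -1.] y [-0.091 -0.996 -0.   ] op 43.2mm f [ 1.  -0.7 -1.8] m [-0.12 -0.02  0.01] q [ 0.21  0.71  0.    1.93 -0.    0.5  -1.45] ff 55.0
```

The vertical force dropped from about -7 to -1.5 N, which is roughly the plunger's weight, after 19 mm of rise. The plunger is free, so I'll lift it out and carry it to the bare bench.

Request:
send_rows --motion '[{"x": 0,"y": 0,"z": -0.5,"rx": 0,"ry": 0,"rz": 0,"jaw": 3},{"x": 0,"y": 0,"z": -1,"rx": 0,"ry": 0,"rz": 0,"jaw": 3},{"x": 0,"y": 0,"z": -1.5,"rx": 0,"ry": 0,"rz": 0,"jaw": 3},{"x": 0,"y": 0,"z": -1.5,"rx": 0,"ry": 0,"rz": 0,"jaw": 3},{"x": 0,"y": 0,"z": -1,"rx": 0,"ry": 0,"rz": 0.12,"jaw": 3}]'

```text
clock: 10.55
tool_pos: [0.5112, -0.1571, 0.2145]
eef_rot: [0.995, -0.104, 0.001, -0.0]
contact_force: [-0.9, -0.1, -1.6]
opening: 0.489
finger_force: 55.0
```

Request:
send_rows --motion '[{"x": -0.5,"y": -1.5,"z": -0.5,"rx": 0,"ry": 0,"rz": 0,"jaw": 3},{"x": -1,"y": -2.6,"z": 0,"rx": 0,"ry": 0,"rz": 0,"jaw": 3},{"x": -1,"y": -2.7,"z": 0,"rx": 0,"ry": 0,"rz": 0,"jaw": 3},{"x": -1,"y": -2.7,"z": 0,"rx": 0,"ry": 0,"rz": 0,"jaw": 3},{"x": -1,"y": -2.7,"z": 0,"rx": 0,"ry": 0,"rz": 0,"jaw": 3}]'

```text
clock: 11.05
tool_pos: [0.4922, -0.0272, 0.2186]
eef_rot: [0.995, -0.103, 0.0, -0.0]
contact_force: [-0.1, -0.4, -0.0]
opening: 0.493
finger_force: 55.0
```

Request:
send_rows --motion '[{"x": -1,"y": -2.7,"z": 0,"rx": 0,"ry": 0,"rz": 0,"jaw": 3},{"x": -1,"y": -2.7,"z": 0,"rx": 0,"ry": 0,"rz": 0,"jaw": 3},{"x": -1,"y": -2,"z": 0,"rx": 0,"ry": 0,"rz": 0,"jaw": 3},{"x": 0,"y": -1,"z": 0,"rx": 0,"ry": 0,"rz": 0,"jaw": 3},{"x": 0,"y": 0,"z": 0,"rx": 0,"ry": 0,"rz": 0,"jaw": 3}]'

```text
clock: 11.55
tool_pos: [0.4813, 0.0614, 0.2183]
eef_rot: [0.995, -0.102, 0.001, -0.0]
contact_force: [0.8, 0.6, -1.2]
opening: 0.489
finger_force: 55.0
```

```bash
python3 - <<'E'
from st import *
st([.48,.06,.095])
t=cam("top");s=cam("side")
a=np.hstack([cv2.resize(t["img"][215:315,250:390,::-1],None,fx=3,fy=3),cv2.resize(s["img"][180:280,250:375,::-1],None,fx=3,fy=3)]);cv2.imwrite("pics/c5.png",cv2.resize(a,(795,300)))
cv2.imwrite("pics/f5.png",cv2.resize(s["img"][130:370,220:470,::-1],None,fx=2.5,fy=2.5))
E
```

```text
t11.55 p [0.4813 0.0614 0.2183] yaw -11.8 z [ 0.001  0.001 -1.   ] y [-0.204 -0.979 -0.001] op 43.1mm f [ 0.8  0.6 -1.2] m [ 0.05 -0.07 -0.06] q [-0.28  0.56  0.09  2.02 -0.09  0.56 -1.91] ff 55.0
tool shift cm [-0.11  0.18 12.33]
```

View pics/f5.png

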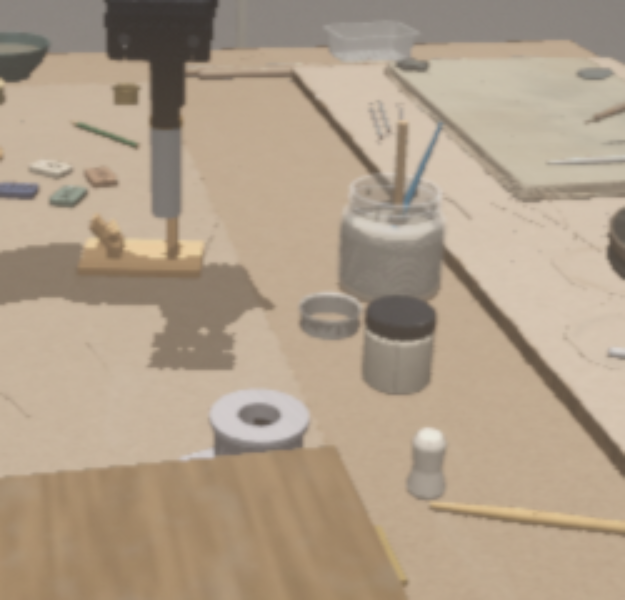

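The side view shows the plunger hanging vertical at (165,170) in the crop, with the barrel empty and seated at (260,415). I'll lower the plunger onto the bench.

Request:
send_rows --motion '[{"x": 0,"y": 0,"z": 1.5,"rx": 0,"ry": 0,"rz": 0,"jaw": 3},{"x": 0,"y": 0,"z": 3,"rx": 0,"ry": 0,"rz": 0,"jaw": 3},{"x": 0,"y": 0,"z": 3.5,"rx": 0,"ry": 0,"rz": 0,"jaw": 3},{"x": 0,"y": 0,"z": 2.5,"rx": 0,"ry": 0,"rz": 0,"jaw": 3},{"x": 0,"y": 0,"z": 1.4,"rx": 0,"ry": 0,"rz": 0,"jaw": 3}]'

```text
clock: 12.15
tool_pos: [0.4803, 0.0578, 0.097]
eef_rot: [0.994, -0.106, -0.001, 0.001]
contact_force: [0.2, -0.1, -1.3]
opening: 0.496
finger_force: 55.0
```

Request:
send_rows --motion '[{"x": 0,"y": 0,"z": 0.3,"rx": 0,"ry": 0,"rz": 0,"jaw": 3},{"x": 0,"y": 0,"z": 0.2,"rx": 0,"ry": 0,"rz": 0,"jaw": 3},{"x": 0,"y": 0,"z": 0.1,"rx": 0,"ry": 0,"rz": 0,"jaw": 3},{"x": 0,"y": 0,"z": 0.1,"rx": 0,"ry": 0,"rz": 0,"jaw": 3},{"x": 0,"y": 0,"z": 0,"rx": 0,"ry": 0,"rz": 0,"jaw": 3}]'

```text
clock: 12.65
tool_pos: [0.4811, 0.0599, 0.0924]
eef_rot: [0.994, -0.105, 0.001, -0.0]
contact_force: [0.7, -0.7, -1.1]
opening: 0.494
finger_force: 55.0
```

Request:
send_rows --motion '[{"x": 0,"y": 0,"z": 0.1,"rx": 0,"ry": 0,"rz": 0,"jaw": 3},{"x": 0,"y": 0,"z": 0.05,"rx": 0,"ry": 0,"rz": 0,"jaw": 3},{"x": 0,"y": 0,"z": 0.05,"rx": 0,"ry": 0,"rz": 0,"jaw": 3},{"x": 0,"y": 0,"z": 0,"rx": 0,"ry": 0,"rz": 0,"jaw": 3},{"x": 0,"y": 0,"z": 0,"rx": 0,"ry": 0,"rz": 0,"jaw": 3}]'

```text
clock: 13.15
tool_pos: [0.4809, 0.06, 0.0903]
eef_rot: [0.994, -0.105, 0.0, -0.0]
contact_force: [-0.3, 0.3, 5.8]
opening: 0.491
finger_force: 55.0
```

Contact shows as +5.8 N. I'll release gently and rise.

Request:
send_rows --grip_force 10 --motion '[{"x": 0,"y": 0,"z": -0.05,"rx": 0,"ry": 0,"rz": 0,"jaw": 3},{"x": 0,"y": 0,"z": 0,"rx": 0,"ry": 0,"rz": 0,"jaw": 3},{"x": 0,"y": 0,"z": 0,"rx": 0,"ry": 0,"rz": 0,"jaw": 4.7},{"x": 0,"y": 0,"z": 0,"rx": 0,"ry": 0,"rz": 0,"jaw": 6},{"x": 0,"y": 0,"z": 0,"rx": 0,"ry": 0,"rz": 0,"jaw": 8.8}]'

```text
clock: 13.65
tool_pos: [0.4807, 0.06, 0.0903]
eef_rot: [0.994, -0.105, 0.0, 0.0]
contact_force: [0.1, -0.0, -0.8]
opening: 0.694
finger_force: 0.0
```

Request:
send_rows --motion '[{"x": 0,"y": 0,"z": 0,"rx": 0,"ry": 0,"rz": 0,"jaw": 8.8},{"x": 0,"y": 0,"z": 0,"rx": 0,"ry": 0,"rz": 0,"jaw": 8.8},{"x": 0,"y": 0,"z": -1,"rx": 0,"ry": 0,"rz": 0,"jaw": 8.8},{"x": 0,"y": 0,"z": -3,"rx": 0,"ry": 0,"rz": 0,"jaw": 8.8},{"x": 0,"y": 0,"z": -3,"rx": 0,"ry": 0,"rz": 0,"jaw": 8.8}]'

```text
clock: 14.15
tool_pos: [0.4802, 0.0598, 0.1613]
eef_rot: [0.994, -0.105, -0.001, 0.0]
contact_force: [1.2, -0.5, 0.5]
opening: 1.002
finger_force: 0.0
```

```bash
python3 - <<'E'
from st import *
st()
s=cam("side");cv2.imwrite("pics/f6.png",cv2.resize(s["img"][150:350,200:400,::-1],None,fx=3,fy=3))
E
```

```text
t14.15 p [0.4802 0.0598 0.1613] yaw -12.1 z [-0.001 -0.    -1.   ] y [-0.209 -0.978  0.001] op 88.3mm f [ 1.2 -0.5  0.5] m [ 0.08 -0.01  0.02] q [-0.26  0.66  0.07  2.08 -0.1   0.41 -1.9 ] ff 0.0
```

View pics/f6.png

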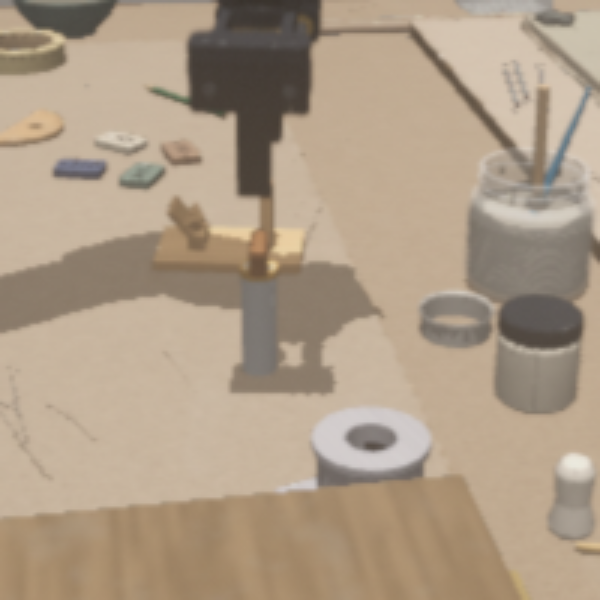

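The plunger stands upright at (258,320) in the crop, released, with the barrel still seated. Now I'll turn the hand half round to centre joint 7's range, then tilt slightly outward before regrasping.

Request:
send_rows --motion '[{"x": 0,"y": 0,"z": 0,"rx": 0,"ry": 0,"rz": -0.1,"jaw": 8.8},{"x": 0,"y": 0,"z": 0,"rx": 0,"ry": 0,"rz": -0.149,"jaw": 8.8},{"x": 0,"y": 0,"z": 0,"rx": 0,"ry": 0,"rz": -0.149,"jaw": 8.8},{"x": 0,"y": 0,"z": 0,"rx": 0,"ry": 0,"rz": -0.149,"jaw": 8.8},{"x": 0,"y": 0,"z": 0,"rx": 0,"ry": 0,"rz": -0.149,"jaw": 8.8}]'

```text
clock: 14.7
tool_pos: [0.4808, 0.0598, 0.1609]
eef_rot: [0.97, 0.243, 0.0, 0.0]
contact_force: [-0.3, 0.2, -0.8]
opening: 1.0
finger_force: 0.0
```

Request:
send_rows --motion '[{"x": 0,"y": 0,"z": 0,"rx": 0,"ry": 0,"rz": -0.149,"jaw": 8.8},{"x": 0,"y": 0,"z": 0,"rx": 0,"ry": 0,"rz": -0.149,"jaw": 8.8},{"x": 0,"y": 0,"z": 0,"rx": 0,"ry": 0,"rz": -0.149,"jaw": 8.8},{"x": 0,"y": 0,"z": 0,"rx": 0,"ry": 0,"rz": -0.149,"jaw": 8.8},{"x": 0,"y": 0,"z": 0,"rx": 0,"ry": 0,"rz": -0.149,"jaw": 8.8}]'

```text
clock: 15.2
tool_pos: [0.4808, 0.0597, 0.1609]
eef_rot: [0.815, 0.58, 0.0, 0.001]
contact_force: [0.5, 0.1, 0.8]
opening: 0.995
finger_force: 0.0
```

Request:
send_rows --motion '[{"x": 0,"y": 0,"z": 0,"rx": 0,"ry": 0,"rz": -0.149,"jaw": 8.8},{"x": 0,"y": 0,"z": 0,"rx": 0,"ry": 0,"rz": -0.149,"jaw": 8.8},{"x": 0,"y": 0,"z": 0,"rx": 0,"ry": 0,"rz": -0.149,"jaw": 8.8},{"x": 0,"y": 0,"z": 0,"rx": 0,"ry": 0,"rz": -0.149,"jaw": 8.8},{"x": 0,"y": 0,"z": 0,"rx": 0,"ry": 0,"rz": -0.149,"jaw": 8.8}]'

```text
clock: 15.7
tool_pos: [0.4808, 0.0595, 0.1608]
eef_rot: [0.548, 0.836, -0.0, 0.001]
contact_force: [0.2, -0.1, -0.1]
opening: 0.996
finger_force: 0.0
```

Request:
send_rows --motion '[{"x": 0,"y": 0,"z": 0,"rx": 0,"ry": 0,"rz": -0.149,"jaw": 8.8},{"x": 0,"y": 0,"z": 0,"rx": 0,"ry": 0,"rz": -0.149,"jaw": 8.8},{"x": 0,"y": 0,"z": 0,"rx": 0,"ry": 0,"rz": -0.149,"jaw": 8.8},{"x": 0,"y": 0,"z": 0,"rx": 0,"ry": 0,"rz": -0.149,"jaw": 8.8},{"x": 0,"y": 0,"z": 0,"rx": 0,"ry": 0,"rz": -0.149,"jaw": 8.8}]'

```text
clock: 16.2
tool_pos: [0.4808, 0.0594, 0.1608]
eef_rot: [0.206, 0.979, -0.001, 0.001]
contact_force: [0.3, 0.3, -0.1]
opening: 1.0
finger_force: 0.0
```

Request:
send_rows --motion '[{"x": 0,"y": 0,"z": 0,"rx": 0,"ry": 0,"rz": -0.149,"jaw": 8.8},{"x": 0,"y": 0,"z": 0,"rx": 0,"ry": 0,"rz": -0.06,"jaw": 8.8},{"x": 0,"y": 0,"z": 0,"rx": 0,"ry": -0.1,"rz": 0,"jaw": 8.8},{"x": 0,"y": 0,"z": 0,"rx": 0,"ry": -0.1,"rz": 0,"jaw": 8.8},{"x": 0,"y": 0,"z": 0,"rx": 0,"ry": 0,"rz": 0,"jaw": 8.8}]'

```text
clock: 16.7
tool_pos: [0.4802, 0.0589, 0.1605]
eef_rot: [0.104, 0.99, -0.013, 0.091]
contact_force: [-0.2, -0.7, -0.9]
opening: 0.997
finger_force: 0.0
```

```bash
python3 - <<'E'
from st import *
s,M=st([.4807,.06,.088]);print(np.round(M,3))
# measure standing plunger's top independently
t=cam("top");sd=cam("side")
print(pix(sd,[.4807,.06,.0]),pix(sd,[.4807,.06,.087]))
E
```

```text
t16.70 p [0.4802 0.0589 0.1605] yaw 168.1 z [ 0.177 -0.044 -0.983] y [ 0.208  0.978 -0.007] op 87.9mm f [-0.2 -0.7 -0.9] m [0.1  0.06 0.01] q [ 0.09  0.68 -0.58  2.21  1.24  0.49 -0.15] ff 0.0
tool shift cm [1.29 0.16 7.13]
[[-0.962  0.208  0.177]
 [ 0.203  0.978 -0.044]
 [-0.182 -0.007 -0.983]]
[287.8 273. ] [287.6 234.6]
```

Request:
send_rows --motion '[{"x": 0.3,"y": 0.15,"z": 1.5,"rx": 0,"ry": 0,"rz": 0,"jaw": 8.8},{"x": 0.4,"y": 0,"z": 2.2,"rx": 0,"ry": 0,"rz": 0,"jaw": 8.8},{"x": 0.4,"y": 0,"z": 2,"rx": 0,"ry": 0,"rz": 0,"jaw": 8.8},{"x": 0.2,"y": 0,"z": 1.4,"rx": 0,"ry": 0,"rz": 0,"jaw": 8.8},{"x": 0,"y": 0,"z": 0,"rx": 0,"ry": 0,"rz": 0,"jaw": 8.8}]'

```text
clock: 17.3
tool_pos: [0.483, 0.0595, 0.086]
eef_rot: [0.107, 0.99, -0.012, 0.089]
contact_force: [-0.7, 0.0, -0.5]
opening: 1.0
finger_force: 0.0
```

```bash
python3 - <<'E'
from st import *
st([.4807,.06,.088])
E
```

```text
t17.30 p [0.483  0.0595 0.086 ] yaw 167.7 z [ 0.174 -0.042 -0.984] y [ 0.214  0.977 -0.004] op 88.1mm f [-0.7  0.  -0.5] m [0.12 0.05 0.  ] q [ 0.04  0.84 -0.51  2.25  1.66  0.46 -0.56] ff 0.0
tool shift cm [ 0.19  0.   -0.24]
```

Request:
send_rows --grip_force 10 --motion '[{"x": 0.15,"y": 0,"z": -0.2,"rx": 0,"ry": 0,"rz": 0,"jaw": 5.5},{"x": 0,"y": 0,"z": 0,"rx": 0,"ry": 0,"rz": 0,"jaw": 4.8},{"x": 0,"y": 0,"z": 0,"rx": 0,"ry": 0,"rz": 0,"jaw": 4.6},{"x": 0,"y": 0,"z": 0,"rx": 0,"ry": 0,"rz": 0,"jaw": 4},{"x": 0,"y": 0,"z": 0,"rx": 0,"ry": 0,"rz": 0,"jaw": 3}]'

```text
clock: 17.8
tool_pos: [0.4808, 0.0606, 0.0897]
eef_rot: [0.106, 0.99, -0.011, 0.091]
contact_force: [0.3, -0.4, -0.1]
opening: 0.567
finger_force: 0.0
```

Request:
send_rows --grip_force 40 --motion '[{"x": 0,"y": 0,"z": 0,"rx": 0,"ry": 0,"rz": 0,"jaw": 3},{"x": 0,"y": 0,"z": 0,"rx": 0,"ry": 0,"rz": 0,"jaw": 3},{"x": 0,"y": 0,"z": 0,"rx": 0,"ry": 0,"rz": 0,"jaw": 3},{"x": 0,"y": 0,"z": 0,"rx": 0,"ry": 0,"rz": 0,"jaw": 3},{"x": 0,"y": 0,"z": 0,"rx": 0,"ry": 0,"rz": 0,"jaw": 3}]'

```text
clock: 18.3
tool_pos: [0.4808, 0.0606, 0.0895]
eef_rot: [0.106, 0.99, -0.011, 0.091]
contact_force: [-0.3, -1.0, 4.8]
opening: 0.491
finger_force: 39.9
```

```bash
python3 - <<'E'
from st import *
s,M=st()
np.savez("grasp.npz",p=s["tool_pos"],M=M)
E
```

```text
t18.30 p [0.4808 0.0606 0.0895] yaw 167.8 z [ 0.177 -0.042 -0.983] y [ 0.212  0.977 -0.003] op 43.3mm f [-0.3 -1.   4.8] m [ 0.01 -0.06  0.04] q [ 0.04  0.83 -0.51  2.25  1.66  0.46 -0.57] ff 39.9
```

Request:
send_rows --motion '[{"x": -0.2,"y": 0,"z": -1,"rx": 0,"ry": 0,"rz": 0,"jaw": 3},{"x": -0.4,"y": 0,"z": -2.2,"rx": 0,"ry": 0,"rz": 0,"jaw": 3},{"x": -0.5,"y": 0,"z": -2.6,"rx": 0,"ry": 0,"rz": 0,"jaw": 3},{"x": -0.5,"y": 0,"z": -2.6,"rx": 0,"ry": 0,"rz": 0,"jaw": 3},{"x": -0.3,"y": 0,"z": -1.6,"rx": 0,"ry": 0,"rz": 0,"jaw": 3}]'

```text
clock: 18.8
tool_pos: [0.4811, 0.0611, 0.1924]
eef_rot: [0.106, 0.99, -0.011, 0.091]
contact_force: [0.3, -0.2, -0.4]
opening: 0.495
finger_force: 39.9
```

```bash
cat > rack.py <<'E'
from st import *
g=np.load("grasp.npz");foot0=np.array([.4807,.06,0]);yr=np.radians(-12.04)
h=np.array([np.cos(yr),np.sin(yr),0]);l=np.array([-h[1],h[0],0]);a=h*np.cos(np.radians(40))+[0,0,np.sin(np.radians(40))];n=np.cross(a,l);n*=np.sign(n[2])
F=np.array([.4437,.2567,.036])
fT=g["M"].T@(foot0-g["p"]);aT=g["M"].T@[0,0,1]   # foot and axis in tool frame
def rel():
    s,M=st();p=s["tool_pos"];f=p+M@fT;ax=M@aT;d=f-F
    print("foot err a,l,n mm",np.round(1000*np.array([d@a,d@l,d@n]),1),"axis",np.round(ax,3),"elev %.1f yaw %.1f"%(np.degrees(np.arcsin(ax[2])),np.degrees(np.arctan2(ax[1],ax[0]))))
    return s,M,p
def goto(da,dl,dn):
    s,M,p=rel();Q=R.from_rotvec(l*np.radians(50)).as_matrix()@g["M"]
    tp=F+da*a+dl*l+dn*n-Q@fT
    print("target p",np.round(tp,4),"shift in tool now cm",np.round(M.T@(tp-p)*100,2),"in final tool",np.round(Q.T@(tp-p)*100,2),"rotvec tool",np.round(R.from_matrix(M.T@Q).as_rotvec(),3))
    print("tool dirs a,l,n",np.round(Q.T@np.stack([a,l,n],1),3).T.tolist())
E
python3 - <<'E'
from rack import *
goto(.004,0,.05)
E
```

```text
t18.80 p [0.4811 0.0611 0.1924] yaw 167.8 z [ 0.177 -0.041 -0.983] y [ 0.212  0.977 -0.003] op 43.6mm f [ 0.3 -0.2 -0.4] m [ 0.03  0.03 -0.01] q [ 0.1   0.61 -0.58  2.18  1.04  0.5   0.04] ff 39.9
foot err a,l,n mm [ 102.2 -184.1    1.5] axis [ 0. -0.  1.] elev 90.0 yaw -61.0
target p [0.4825 0.249  0.1345] shift in tool now cm [ 4.82 18.42  4.94] in final tool [-0.72 18.44  6.8 ] rotvec tool [ 0.003  0.872 -0.003]
tool dirs a,l,n [[-0.182, -0.003, -0.983], [0.003, 1.0, -0.004], [0.983, -0.003, -0.182]]
```

Request:
send_rows --motion '[{"x": 0,"y": 1.5,"z": 0,"rx": 0,"ry": 0.1,"rz": 0,"jaw": 3},{"x": 0,"y": 2.5,"z": 0,"rx": 0,"ry": 0.14,"rz": 0,"jaw": 3},{"x": 0,"y": 2.5,"z": 0,"rx": 0,"ry": 0.14,"rz": 0,"jaw": 3},{"x": 0,"y": 2.5,"z": 0,"rx": 0,"ry": 0.14,"rz": 0,"jaw": 3},{"x": 0,"y": 2.5,"z": 0,"rx": 0,"ry": 0.14,"rz": 0,"jaw": 3}]'

```text
clock: 19.3
tool_pos: [0.5062, 0.1736, 0.1907]
eef_rot: [0.104, 0.965, 0.025, -0.238]
contact_force: [0.6, -0.4, -1.6]
opening: 0.496
finger_force: 39.9
```

```bash
python3 - <<'E'
from rack import *
goto(.004,0,.05)
E
```

```text
t19.30 p [0.5062 0.1736 0.1907] yaw 167.6 z [-0.454  0.097 -0.885] y [ 0.213  0.977 -0.002] op 43.7mm f [ 0.6 -0.4 -1.6] m [-0.01 -0.87 -0.08] q [ 0.13  0.98 -0.86  1.5   0.36  1.29  0.6 ] ff 39.9
foot err a,l,n mm [ 71.9 -68.5  49.8] axis [ 0.604 -0.133  0.786] elev 51.8 yaw -12.5
target p [0.4825 0.249  0.1345] shift in tool now cm [0.86 6.88 6.79] in final tool [-0.56  6.92  6.79] rotvec tool [ 0.005  0.206 -0.003]
tool dirs a,l,n [[-0.182, -0.003, -0.983], [0.003, 1.0, -0.004], [0.983, -0.003, -0.182]]
```

Request:
send_rows --motion '[{"x": 0,"y": 2.5,"z": 0,"rx": 0,"ry": 0.12,"rz": 0,"jaw": 3},{"x": 0,"y": 2.5,"z": 0,"rx": 0,"ry": 0.086,"rz": 0,"jaw": 3},{"x": 0,"y": 1.5,"z": 0,"rx": 0,"ry": 0,"rz": 0,"jaw": 3},{"x": 0,"y": 0.4,"z": 0,"rx": 0,"ry": 0,"rz": 0,"jaw": 3},{"x": 0,"y": 0,"z": 0,"rx": 0,"ry": 0,"rz": 0,"jaw": 3}]'

```text
clock: 19.8
tool_pos: [0.5194, 0.2411, 0.191]
eef_rot: [0.1, 0.937, 0.034, -0.333]
contact_force: [-0.1, -0.4, -2.2]
opening: 0.498
finger_force: 39.9
```

```bash
python3 - <<'E'
from rack import *
goto(.004,0,.04)
E
```

```text
t19.80 p [0.5194 0.2411 0.191 ] yaw 167.8 z [-0.617  0.13  -0.776] y [ 0.21   0.978 -0.003] op 43.9mm f [-0.1 -0.4 -2.2] m [-0.15 -0.9   0.  ] q [ 0.02  1.12 -0.87  1.23  0.25  1.52  0.61] ff 39.9
foot err a,l,n mm [69.3  0.1 68.4] axis [ 0.744 -0.161  0.649] elev 40.4 yaw -12.2
target p [0.4888 0.2477 0.1268] shift in tool now cm [-1.61  0.03  6.97] in final tool [-1.67  0.04  6.95] rotvec tool [ 0.002  0.008 -0.   ]
tool dirs a,l,n [[-0.182, -0.003, -0.983], [0.003, 1.0, -0.004], [0.983, -0.003, -0.182]]
```

Request:
send_rows --motion '[{"x": -0.3,"y": 0,"z": 1.2,"rx": 0,"ry": 0,"rz": 0,"jaw": 3},{"x": -0.5,"y": 0,"z": 2.2,"rx": 0,"ry": 0,"rz": 0,"jaw": 3},{"x": -0.5,"y": 0,"z": 2.2,"rx": 0,"ry": 0,"rz": 0,"jaw": 3},{"x": -0.3,"y": 0,"z": 1.3,"rx": 0,"ry": 0,"rz": 0,"jaw": 3},{"x": 0,"y": 0,"z": 0,"rx": 0,"ry": 0,"rz": 0,"jaw": 3}]'

```text
clock: 20.3
tool_pos: [0.4881, 0.2454, 0.1257]
eef_rot: [0.101, 0.936, 0.033, -0.334]
contact_force: [0.5, -0.1, -1.0]
opening: 0.495
finger_force: 39.9
```

```bash
python3 - <<'E'
from rack import *
goto(.004,0,.012)
E
```

```text
t20.30 p [0.4881 0.2454 0.1257] yaw 167.5 z [-0.62   0.129 -0.774] y [ 0.211  0.978 -0.006] op 43.6mm f [ 0.5 -0.1 -1. ] m [-0.18 -0.87  0.02] q [ 0.02  1.17 -0.85  1.36  0.29  1.36  0.59] ff 39.9
foot err a,l,n mm [ 3.2 -2.2 38.9] axis [ 0.746 -0.16   0.646] elev 40.2 yaw -12.1
target p [0.5064 0.2439 0.1053] shift in tool now cm [-2.69  0.25  0.43] in final tool [-2.69  0.24  0.42] rotvec tool [ 0.     0.004 -0.003]
tool dirs a,l,n [[-0.182, -0.003, -0.983], [0.003, 1.0, -0.004], [0.983, -0.003, -0.182]]
```

Request:
send_rows --motion '[{"x": -0.7,"y": 0.1,"z": 0.12,"rx": 0,"ry": 0,"rz": 0,"jaw": 3},{"x": -0.8,"y": 0.1,"z": 0.14,"rx": 0,"ry": 0,"rz": 0,"jaw": 3},{"x": -0.7,"y": 0,"z": 0.12,"rx": 0,"ry": 0,"rz": 0,"jaw": 3},{"x": -0.4,"y": 0,"z": 0.06,"rx": 0,"ry": 0,"rz": 0,"jaw": 3},{"x": 0,"y": 0,"z": 0,"rx": 0,"ry": 0,"rz": 0,"jaw": 3}]'

```text
clock: 20.8
tool_pos: [0.5076, 0.245, 0.1064]
eef_rot: [0.101, 0.937, 0.034, -0.333]
contact_force: [0.8, -0.1, -0.6]
opening: 0.493
finger_force: 39.9
```

```bash
python3 - <<'E'
from rack import *
goto(.003,0,.0)
t=cam("top");s=cam("side")
cr=lambda d,x,y,w,h,k:cv2.resize(d["img"][y:y+h,x:x+w,::-1],None,fx=k,fy=k,interpolation=cv2.INTER_CUBIC)
cv2.imwrite("pics/r1.png",np.hstack([cr(s,235,180,80,90,5),cr(t,175,225,80,90,5)]))
E
```

```text
t20.80 p [0.5076 0.245  0.1064] yaw 167.5 z [-0.618  0.131 -0.775] y [ 0.213  0.977 -0.004] op 43.4mm f [ 0.8 -0.1 -0.6] m [-0.1  -0.89 -0.01] q [ 0.01  1.21 -0.84  1.3   0.3   1.38  0.62] ff 39.9
foot err a,l,n mm [ 5.5  1.6 11.6] axis [ 0.744 -0.163  0.647] elev 40.4 yaw -12.4
target p [0.5131 0.2425 0.0955] shift in tool now cm [-1.15 -0.12  0.47] in final tool [-1.15 -0.12  0.46] rotvec tool [ 0.004  0.006 -0.003]
tool dirs a,l,n [[-0.182, -0.003, -0.983], [0.003, 1.0, -0.004], [0.983, -0.003, -0.182]]
```

View pics/r1.png

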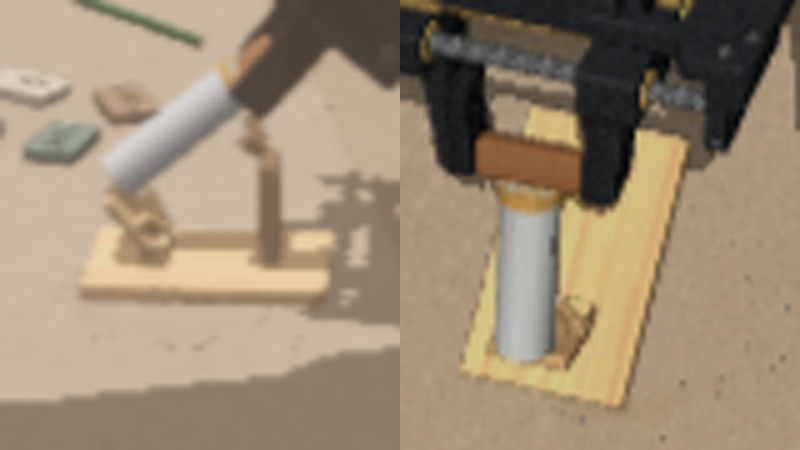

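The side crop shows the plunger hovering above both saddles at the right slope, with its foot face near (114,179). In the top crop the foot end is near (525,350). I'll compare those with the predicted pixels.

```bash
python3 - <<'E'
from rack import *
s=get_state();M=R.from_quat(s["eef_rot"]).as_matrix();p=s["tool_pos"];f=p+M@fT;ax=M@aT
t=cam("top");d=cam("side")
S=lambda q:np.round((pix(d,q)-[235,180])*5);T=lambda q:np.round((pix(t,q)-[175,225])*5+[400,0])
for nm,q in dict(foot=f,neck=f+.078*ax,footL=f+.012*l,footR=f-.012*l,foottop=f+.012*n,footbot=f-.012*n,handL=f+.087*ax+.022*l,handR=f+.087*ax-.022*l,homeF=F,homeN=F+.078*a).items():print(nm,S(q),T(q))
E
```

```text
foot [122. 179.] [524. 340.]
neck [246.  82.] [533. 178.]
footL [125. 170.] [496. 333.]
footR [118. 188.] [553. 347.]
foottop [105. 160.] [514. 357.]
footbot [138. 197.] [534. 323.]
handL [263.  55.] [479. 146.]
handR [257.  87.] [589. 171.]
homeF [130. 206.] [539. 335.]
homeN [254. 110.] [548. 173.]
```

Request:
send_rows --grip_force 25 --motion '[{"x": -0.4,"y": -0.12,"z": 0.2,"rx": 0,"ry": 0,"rz": 0,"jaw": 3},{"x": -0.3,"y": 0,"z": 0.05,"rx": 0,"ry": 0,"rz": 0,"jaw": 3},{"x": -0.15,"y": 0,"z": 0.03,"rx": 0,"ry": 0,"rz": 0,"jaw": 3},{"x": -0.1,"y": 0,"z": 0.02,"rx": 0,"ry": 0,"rz": 0,"jaw": 3},{"x": 0,"y": 0,"z": 0,"rx": 0,"ry": 0,"rz": 0,"jaw": 3}]'

```text
clock: 21.5
tool_pos: [0.5122, 0.2428, 0.0986]
eef_rot: [0.101, 0.937, 0.034, -0.333]
contact_force: [-0.0, 0.2, -0.5]
opening: 0.496
finger_force: 25.0
```

```bash
python3 - <<'E'
from rack import *
goto(0,0,0)
E
```

```text
t21.50 p [0.5122 0.2428 0.0986] yaw 167.6 z [-0.618  0.131 -0.775] y [ 0.212  0.977 -0.003] op 43.7mm f [-0.   0.2 -0.5] m [-0.15 -0.88  0.03] q [ 0.01  1.23 -0.83  1.28  0.31  1.39  0.63] ff 25.0
foot err a,l,n mm [4.2 0.5 2.5] axis [ 0.745 -0.163  0.647] elev 40.3 yaw -12.3
target p [0.5109 0.243  0.0936] shift in tool now cm [-0.22 -0.01  0.47] in final tool [-0.22 -0.01  0.47] rotvec tool [ 0.004  0.006 -0.002]
tool dirs a,l,n [[-0.182, -0.003, -0.983], [0.003, 1.0, -0.004], [0.983, -0.003, -0.182]]
```

No contact yet. I'll keep lowering in 1 mm steps.

Request:
send_rows --motion '[{"x": -0.1,"y": 0,"z": 0.02,"rx": 0,"ry": 0,"rz": 0,"jaw": 3},{"x": -0.1,"y": 0,"z": 0.02,"rx": 0,"ry": 0,"rz": 0,"jaw": 3},{"x": -0.05,"y": 0,"z": 0.01,"rx": 0,"ry": 0,"rz": 0,"jaw": 3},{"x": 0,"y": 0,"z": 0,"rx": 0,"ry": 0,"rz": 0,"jaw": 3},{"x": 0,"y": 0,"z": 0,"rx": 0,"ry": 0,"rz": 0,"jaw": 3}]'

```text
clock: 22.0
tool_pos: [0.5137, 0.2425, 0.0968]
eef_rot: [0.101, 0.937, 0.034, -0.333]
contact_force: [0.3, -0.2, -1.9]
opening: 0.497
finger_force: 25.0
```

```bash
python3 - <<'E'
from rack import *
goto(0,0,0)
E
```

```text
t22.00 p [0.5137 0.2425 0.0968] yaw 167.6 z [-0.618  0.131 -0.775] y [ 0.212  0.977 -0.003] op 43.8mm f [ 0.3 -0.2 -1.9] m [-0.08 -0.9  -0.03] q [ 0.01  1.23 -0.83  1.27  0.31  1.39  0.63] ff 25.0
foot err a,l,n mm [4.3 0.5 0.1] axis [ 0.745 -0.163  0.647] elev 40.3 yaw -12.3
target p [0.5109 0.243  0.0936] shift in tool now cm [ 0.02 -0.02  0.43] in final tool [ 0.02 -0.01  0.43] rotvec tool [ 0.003  0.006 -0.002]
tool dirs a,l,n [[-0.182, -0.003, -0.983], [0.003, 1.0, -0.004], [0.983, -0.003, -0.182]]
```

Request:
send_rows --motion '[{"x": -0.1,"y": 0,"z": 0.02,"rx": 0,"ry": 0,"rz": 0,"jaw": 3},{"x": -0.05,"y": 0,"z": 0.01,"rx": 0,"ry": 0,"rz": 0,"jaw": 3},{"x": -0.05,"y": 0,"z": 0.01,"rx": 0,"ry": 0,"rz": 0,"jaw": 3},{"x": 0,"y": 0,"z": 0,"rx": 0,"ry": 0,"rz": 0,"jaw": 3},{"x": 0,"y": 0,"z": 0,"rx": 0,"ry": 0,"rz": 0,"jaw": 3}]'

```text
clock: 22.5
tool_pos: [0.5149, 0.2423, 0.0952]
eef_rot: [0.101, 0.937, 0.034, -0.333]
contact_force: [0.0, 0.4, -1.3]
opening: 0.495
finger_force: 25.0
```

```bash
python3 - <<'E'
from rack import *
goto(0,0,0)
E
```

```text
t22.50 p [0.5149 0.2423 0.0952] yaw 167.6 z [-0.618  0.131 -0.775] y [ 0.212  0.977 -0.003] op 43.6mm f [ 0.   0.4 -1.3] m [-0.12 -0.85 -0.07] q [ 0.01  1.23 -0.83  1.27  0.31  1.39  0.63] ff 25.0
foot err a,l,n mm [ 4.2  0.6 -1.9] axis [ 0.745 -0.163  0.647] elev 40.3 yaw -12.3
target p [0.5109 0.243  0.0936] shift in tool now cm [ 0.21 -0.02  0.39] in final tool [ 0.21 -0.02  0.39] rotvec tool [ 0.003  0.006 -0.002]
tool dirs a,l,n [[-0.182, -0.003, -0.983], [0.003, 1.0, -0.004], [0.983, -0.003, -0.182]]
```

Request:
send_rows --motion '[{"x": -0.05,"y": 0,"z": 0.01,"rx": 0,"ry": 0,"rz": 0,"jaw": 3},{"x": -0.05,"y": 0,"z": 0.01,"rx": 0,"ry": 0,"rz": 0,"jaw": 3},{"x": -0.05,"y": 0,"z": 0.01,"rx": 0,"ry": 0,"rz": 0,"jaw": 3},{"x": 0,"y": 0,"z": 0,"rx": 0,"ry": 0,"rz": 0,"jaw": 3},{"x": 0,"y": 0,"z": 0,"rx": 0,"ry": 0,"rz": 0,"jaw": 3}]'

```text
clock: 23.0
tool_pos: [0.5157, 0.2424, 0.0943]
eef_rot: [0.101, 0.937, 0.034, -0.334]
contact_force: [-1.6, 2.1, 0.5]
opening: 0.499
finger_force: 25.0
```

```bash
python3 - <<'E'
from rack import *
goto(0,0,0)
E
```

```text
t23.00 p [0.5157 0.2424 0.0943] yaw 167.7 z [-0.618  0.132 -0.775] y [ 0.212  0.977 -0.003] op 44.0mm f [-1.6  2.1  0.5] m [ 0.14 -0.38 -0.1 ] q [ 0.01  1.23 -0.83  1.27  0.31  1.39  0.63] ff 25.0
foot err a,l,n mm [ 4.1  0.8 -3. ] axis [ 0.745 -0.163  0.647] elev 40.3 yaw -12.3
target p [0.5109 0.243  0.0936] shift in tool now cm [ 0.32 -0.05  0.36] in final tool [ 0.32 -0.04  0.36] rotvec tool [ 0.004  0.005 -0.002]
tool dirs a,l,n [[-0.182, -0.003, -0.983], [0.003, 1.0, -0.004], [0.983, -0.003, -0.182]]
```

Contact with the saddles, pushed slightly to +y. I'll ease 0.8 mm to +y and slide down the axis toward the toe board.

Request:
send_rows --motion '[{"x": 0,"y": 0.08,"z": 0,"rx": 0,"ry": 0,"rz": 0,"jaw": 3},{"x": 0.02,"y": 0,"z": 0.1,"rx": 0,"ry": 0,"rz": 0,"jaw": 3},{"x": 0.02,"y": 0,"z": 0.1,"rx": 0,"ry": 0,"rz": 0,"jaw": 3},{"x": 0.01,"y": 0,"z": 0.05,"rx": 0,"ry": 0,"rz": 0,"jaw": 3},{"x": 0,"y": 0,"z": 0,"rx": 0,"ry": 0,"rz": 0,"jaw": 3}]'

```text
clock: 23.5
tool_pos: [0.5142, 0.243, 0.0926]
eef_rot: [0.101, 0.937, 0.034, -0.333]
contact_force: [0.1, -1.6, 4.8]
opening: 0.496
finger_force: 25.0
```

```bash
python3 - <<'E'
from rack import *
goto(0,0,0)
E
```

```text
t23.50 p [0.5142 0.243  0.0926] yaw 167.6 z [-0.618  0.131 -0.775] y [ 0.212  0.977 -0.004] op 43.7mm f [ 0.1 -1.6  4.8] m [-0.22 -0.05  0.2 ] q [ 0.01  1.24 -0.83  1.27  0.31  1.39  0.63] ff 25.0
foot err a,l,n mm [ 1.8  1.  -3.3] axis [ 0.745 -0.162  0.647] elev 40.3 yaw -12.3
target p [0.5109 0.243  0.0936] shift in tool now cm [ 0.31 -0.07  0.13] in final tool [ 0.31 -0.07  0.13] rotvec tool [ 0.003  0.006 -0.002]
tool dirs a,l,n [[-0.182, -0.003, -0.983], [0.003, 1.0, -0.004], [0.983, -0.003, -0.182]]
```

Request:
send_rows --motion '[{"x": 0.01,"y": -0.03,"z": 0.05,"rx": 0,"ry": 0,"rz": 0,"jaw": 3},{"x": 0.01,"y": 0,"z": 0.05,"rx": 0,"ry": 0,"rz": 0,"jaw": 3},{"x": 0.01,"y": 0,"z": 0.05,"rx": 0,"ry": 0,"rz": 0,"jaw": 3},{"x": 0,"y": 0,"z": 0,"rx": 0,"ry": 0,"rz": 0,"jaw": 3},{"x": 0,"y": 0,"z": 0,"rx": 0,"ry": 0,"rz": 0,"jaw": 3}]'

```text
clock: 24.0
tool_pos: [0.5131, 0.2432, 0.0916]
eef_rot: [0.101, 0.937, 0.034, -0.333]
contact_force: [1.3, -1.7, 5.2]
opening: 0.496
finger_force: 25.0
```

```bash
python3 - <<'E'
from rack import *
s,M,p=rel();f=s["contact_force"];print(f@a,f@l,f@n)
t=cam("top");d=cam("side")
cr=lambda d,x,y,w,h,k:cv2.resize(d["img"][y:y+h,x:x+w,::-1],None,fx=k,fy=k,interpolation=cv2.INTER_CUBIC)
cv2.imwrite("pics/r2.png",np.hstack([cr(d,235,180,80,90,5),cr(t,175,225,80,90,5)]))
E
```

```text
t24.00 p [0.5131 0.2432 0.0916] yaw 167.6 z [-0.618  0.131 -0.775] y [ 0.212  0.977 -0.003] op 43.7mm f [ 1.3 -1.7  5.2] m [-0.24  0.06  0.23] q [ 0.01  1.24 -0.83  1.28  0.32  1.38  0.63] ff 25.0
foot err a,l,n mm [ 0.4  1.1 -3.4] axis [ 0.744 -0.163  0.647] elev 40.4 yaw -12.3
4.621493667924002 -1.3541231497601773 2.9176060605755234
```

Request:
send_rows --motion '[{"x": 0.01,"y": -0.05,"z": 0.05,"rx": 0,"ry": 0,"rz": 0,"jaw": 3},{"x": 0.01,"y": 0,"z": 0.05,"rx": 0,"ry": 0,"rz": 0,"jaw": 3},{"x": 0.02,"y": 0,"z": 0.1,"rx": 0,"ry": 0,"rz": 0,"jaw": 3},{"x": 0,"y": 0,"z": 0,"rx": 0,"ry": 0,"rz": 0,"jaw": 3},{"x": 0,"y": 0,"z": 0,"rx": 0,"ry": 0,"rz": 0,"jaw": 3}]'

```text
clock: 24.6
tool_pos: [0.5131, 0.2432, 0.0916]
eef_rot: [0.101, 0.937, 0.035, -0.332]
contact_force: [3.7, -3.3, 12.0]
opening: 0.497
finger_force: 24.9
```

```bash
python3 - <<'E'
from rack import *
s,M,p=rel();f=s["contact_force"];print(f@a,f@l,f@n)
E
```

```text
t24.60 p [0.5131 0.2432 0.0916] yaw 167.6 z [-0.615  0.133 -0.777] y [ 0.214  0.977 -0.002] op 43.8mm f [ 3.7 -3.3 12. ] m [-0.31  0.18  0.4 ] q [ 0.01  1.23 -0.83  1.28  0.32  1.38  0.63] ff 24.9
foot err a,l,n mm [ 0.3  1.2 -3.6] axis [ 0.742 -0.165  0.649] elev 40.5 yaw -12.5
11.015805623380825 -2.425143209000556 6.38990543938787
```

The axial position has stopped and the axial force rose to 11 N, so the foot is against the toe board. I'll relax the push and release.

Request:
send_rows --grip_force 8 --motion '[{"x": 0,"y": -0.08,"z": -0.1,"rx": 0,"ry": 0,"rz": 0,"jaw": 3},{"x": 0.03,"y": 0,"z": -0.05,"rx": 0,"ry": 0,"rz": 0,"jaw": 3},{"x": 0,"y": 0,"z": 0,"rx": 0,"ry": 0,"rz": 0,"jaw": 4.8},{"x": 0,"y": 0,"z": 0,"rx": 0,"ry": 0,"rz": 0,"jaw": 5.5},{"x": 0,"y": 0,"z": 0,"rx": 0,"ry": 0,"rz": 0,"jaw": 7}]'

```text
clock: 25.1
tool_pos: [0.5114, 0.2416, 0.0907]
eef_rot: [0.101, 0.937, 0.033, -0.334]
contact_force: [-0.4, -1.2, -0.1]
opening: 0.693
finger_force: 0.0
```

Request:
send_rows --motion '[{"x": 0,"y": 0,"z": 0,"rx": 0,"ry": 0,"rz": 0,"jaw": 7.5},{"x": 0,"y": 0,"z": 0,"rx": 0,"ry": 0,"rz": 0,"jaw": 7.5},{"x": 0,"y": 0,"z": 0,"rx": 0,"ry": 0,"rz": 0,"jaw": 7.5},{"x": 0,"y": 0,"z": 0,"rx": 0,"ry": 0,"rz": 0,"jaw": 7.5},{"x": 0,"y": 0,"z": 0,"rx": 0,"ry": 0,"rz": 0,"jaw": 7.5}]'

```text
clock: 25.6
tool_pos: [0.5119, 0.2421, 0.0915]
eef_rot: [0.101, 0.937, 0.034, -0.333]
contact_force: [-0.3, -0.5, 0.9]
opening: 0.855
finger_force: 0.0
```

```bash
python3 - <<'E'
from rack import *
s,M,p=rel()
E
```

```text
t25.60 p [0.5119 0.2421 0.0915] yaw 167.6 z [-0.618  0.131 -0.775] y [ 0.212  0.977 -0.003] op 75.3mm f [-0.3 -0.5  0.9] m [-0.08 -0.7   0.02] q [ 0.01  1.23 -0.83  1.28  0.32  1.38  0.63] ff 0.0
foot err a,l,n mm [-0.5 -0.3 -2.9] axis [ 0.745 -0.163  0.647] elev 40.3 yaw -12.3
```

Request:
send_rows --motion '[{"x": 0,"y": 0,"z": -1,"rx": 0,"ry": 0,"rz": 0,"jaw": 7.8},{"x": 0,"y": 0,"z": -2,"rx": 0,"ry": 0,"rz": 0,"jaw": 7.8},{"x": 0,"y": 0,"z": -2.5,"rx": 0,"ry": 0,"rz": 0,"jaw": 7.8},{"x": 0.5,"y": 0,"z": -2.5,"rx": 0,"ry": 0,"rz": 0,"jaw": 7.8},{"x": 1,"y": 0,"z": -2.5,"rx": 0,"ry": 0,"rz": 0,"jaw": 7.8}]'

```text
clock: 26.1
tool_pos: [0.5664, 0.2303, 0.1833]
eef_rot: [0.101, 0.937, 0.034, -0.333]
contact_force: [-0.6, -0.2, 0.3]
opening: 0.886
finger_force: 0.0
```

Request:
send_rows --motion '[{"x": 2,"y": 0,"z": -2,"rx": 0,"ry": 0,"rz": 0,"jaw": 7.8},{"x": 2,"y": 0,"z": -2,"rx": 0,"ry": 0,"rz": 0,"jaw": 7.8},{"x": 1,"y": 0,"z": -1,"rx": 0,"ry": 0,"rz": 0,"jaw": 7.8},{"x": 0,"y": 0,"z": 0,"rx": 0,"ry": 0,"rz": 0,"jaw": 7.8},{"x": 0,"y": 0,"z": 0,"rx": 0,"ry": 0,"rz": 0,"jaw": 7.8}]'

```text
clock: 26.6
tool_pos: [0.5584, 0.2321, 0.2519]
eef_rot: [0.101, 0.937, 0.034, -0.333]
contact_force: [-0.5, 0.3, -0.2]
opening: 0.887
finger_force: 0.0
```

```bash
python3 - <<'E'
from rack import *
st()
d=cam("side");t=cam("top")
im=d["img"][180:270,235:325].astype(int)
# fit the grey shank: low saturation, bright, vs wood (r-b large)
from pathlib import Path
for nm,dd,(x,y,w,h) in(("side",d,(235,180,80,90)),("top",t,(175,225,80,90))):
    I=dd["img"][y:y+h,x:x+w].astype(int);m=((I[...,0]-I[...,2])<22)&(I.mean(2)>110)
    nlab,lab,stt,cen=cv2.connectedComponentsWithStats(m.astype(np.uint8))
    k=1+np.argmax(stt[1:,4]);ys,xs=np.where(lab==k);v=np.linalg.svd(np.c_[xs,ys]-[xs.mean(),ys.mean()],full_matrices=False)[2][0];pr=(np.c_[xs,ys]-[xs.mean(),ys.mean()])@v
    print(nm,"n",len(xs),"centre",np.round([xs.mean()+x,ys.mean()+y],1),"dir",np.round(np.degrees(np.arctan2(v[1],v[0])),1),"len",np.round(np.ptp(pr),1))
    q1,q2=pix(dd,F),pix(dd,F+.078*a);dv=q2-q1;print(" expected home centre",(q1+q2)/2,"dir",np.round(np.degrees(np.arctan2(dv[1],dv[0])),1),"len",np.round(np.hypot(*dv),1))
E
```

```text
t26.60 p [0.5584 0.2321 0.2519] yaw 167.6 z [-0.618  0.13  -0.775] y [ 0.212  0.977 -0.004] op 78.1mm f [-0.5  0.3 -0.2] m [-0.08 -0.69  0.01] q [-0.    1.09 -0.86  1.04  0.23  1.72  0.64] ff 0.0
side n 244 centre [270.8 212.1] dir 141.9 len 28.2
 expected home centre [273.45 211.65] dir -37.5 len 31.4
top n 307 centre [202.3 279.6] dir 93.7 len 29.5
 expected home centre [203.7  275.85] dir -86.8 len 32.4
```

```bash
python3 - <<'E'
from rack import *
r=cv2.resize(cv2.imread("pics/r2.png"),(160,90),interpolation=cv2.INTER_AREA)[:,:,::-1].astype(int)
r1=cv2.resize(cv2.imread("pics/r1.png"),(160,90),interpolation=cv2.INTER_AREA)[:,:,::-1].astype(int)
d=cam("side");t=cam("top");now=np.hstack([d["img"][180:270,235:315],t["img"][225:315,175:255]]).astype(int)
for nm,J in(("hover",r1),("pressed",r),("now",now)):
  for h,x0 in(("side",0),("top",80)):
    I=J[:,x0:x0+80];m=((I[...,0]-I[...,2])<22)&(I.mean(2)>110)
    _,lab,s_,c=cv2.connectedComponentsWithStats(m.astype(np.uint8));k=1+np.argmax(s_[1:,4]);ys,xs=np.where(lab==k)
    print(nm,h,len(xs),np.round(c[k],1),"x",xs.min(),xs.max(),"y",ys.min(),ys.max())
o=cv2.imread("pics/side0.png")[:,:,::-1].astype(int);ot=cv2.imread("pics/top0.png")[:,:,::-1].astype(int)
for nm,(x,y,w,h) in dict(ring=(335,245,32,22),pot=(360,247,38,42),stamp=(380,298,22,34),barrel=(296,285,54,24)).items():
    D=np.abs(o[y:y+h,x:x+w]-d["img"][y:y+h,x:x+w].astype(int)).mean(2);print(nm,"meandiff %.1f frac>40 %.2f"%(D.mean(),(D>40).mean()))
E
```

```text
hover side 268 [33.5 26.3] x 21 47 y 15 37
hover top 306 [24.5 56.4] x 19 31 y 42 71
pressed side 245 [36. 32.] x 24 48 y 21 41
pressed top 304 [27.3 54.6] x 22 33 y 40 69
now side 244 [35.8 32.1] x 24 47 y 21 42
now top 307 [27.3 54.6] x 22 33 y 40 69
ring meandiff 22.5 frac>40 0.30
pot meandiff 3.2 frac>40 0.00
stamp meandiff 4.7 frac>40 0.00
barrel meandiff 11.7 frac>40 0.10
```

```bash
python3 -c "
from plant import *
print(finish_job())"
```

```text
the job is handed in; nothing more can be done
None
```

The plunger was twisted out with the barrel staying on its stand, stood on the bare bench and released, then laid in both rack saddles against the toe board, and the job was handed in at about 27 s. The final check was by pixel comparison, and shadow blurred it on the ring cutter, though the arm kept well above the ring throughout.

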